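# Stack a flow cell in its assembly jig

### The arm

A 6-joint arm with a two-finger parallel gripper is mounted at the origin on the work surface. World frame = base frame: x ahead of the robot, y to its left, z up, the work surface at z = 0. Lengths are in m, angles in rad, forces in N, time in s.
With the tool pointing down it reaches from about 0.35 to 0.775 m from the base axis. Payload 7.3 kg.
Tool frame: the origin (TCP) lies on the front face of the gripper's body, between the roots of the fingers; the fingertips stand ahead of it and the grasp point (between the pads) lies 47 mm ahead of it (finger_overhang is the z of the fingertips in the tool frame, in m); z points along the fingers, y is the line along which they close (so a half turn about z gives the same grasp; the last joint's range is limited). The gripper opens to 92 mm and grips with 3 to 60 N. Pads are 19 mm wide; open, the fingers measure 130 mm over their backs; the gripper's body (75 mm by 190 mm) begins 47 mm behind the grasp point.
Start: joints at [1.086, 0.342, 1.524, -0, 1.275, -0.146], TCP at [0.174, 0.495, 0.292] pointing down, gripper open.
Joint ranges: [-2.53, 2.53], [-0.77, 2.02], [0.04, 2.7], [-1, 4.14], [0.28, 2.66], [-3.11, 3.11]. Speed limits (rad/s): [2.57, 2.57, 3.14, 3.14, 3.14, 3.14].

### API

Orientations are given as [roll, pitch, yaw] about the fixed x, y, z axes, in that order (R = Rz(yaw) Ry(pitch) Rx(roll)).
In Python, from cell import * gives the robot as it stands. The module is installed in compiled form; this text tells all that it offers.
- The arm moves only by the tool arm_command, never from a script. Its argument "series" is a list of rows, each an object of numbers: "x", "y", "z": the shift along the tool's x, y, z in mm; "rx", "ry", "rz": the turn, a rotation vector about the tool's x, y, z in degrees. A call has 1 to 20 rows; each row is the pose to reach, as a shift and turn from the pose commanded when the call began, along the tool's axes at that moment; what a row does not reach only later rows make up. A row lasts 1/10 s, in which the tool goes at most 50 mm and 8.59 degrees, less where a joint would pass 70% of its speed; a pose out of reach is approached as far as the arm can. A call with a gripper value outside its range is refused whole. "hand" is the finger opening in mm, from 0 to 91.8, set as the call begins (left out, the last holds). The fingers move at their own pace and stop on an object; "squeeze" is the grip in N (left out, the last holds). Time passes only in rows, so rows that repeat a pose let the fingers close. It gives the time, the measured TCP pose, the force, the opening and the grip force at its end, in the units of the state.
- observe(): the state, without advancing time (a new reading comes with each control period).
- read_camera(name): name is "side" or "top"; returns a dict with "pixels" (384x512x3 uint8, blue, green, red), "K" (3x3 intrinsics, pixels), "rvec" (rotation vector, rad) and "tvec" (3), from world to camera coordinates, as OpenCV has them. Camera axes: x right, y down, z forward; pixel columns grow to the right and rows downward; lengths in m; the calibration is good to about 2 mm. A picture is of the moment at which its call begins. There is no depth.
- hand_in(): hands the job in; it is judged then, once.
Trained networks look in a picture, given as the dict that the camera call returned (one of the last four; its "shot" number tells which), for a name from the list of things; names that differ only in an ending like _2 or _b are one class to them, and where a whole thing is asked for, a point or a joint stands for the part that bears it (a point fixed in the world has none). Each returns a list of dicts, best first, with "confidence" (0 to 1); they miss things now and then, are a little off and sometimes report something else, mostly with a low value. They report only what shows in the picture. A call takes as long as a camera call. They do not tell look-alikes from the thing itself.
- boxes_of(picture, query): "point" ([x, y, z] in m, in world coordinates, good to about 4 mm: the middle of the surface that is visible of it).
- trace(picture, query): "pixels" (384x512 bool, what is visible of it).
- mark_of(picture, query): "point" ([x, y, z] in m, in world coordinates, good to about 4 mm: a listed point, or the origin of a listed thing).
The state is a dict: "time": time; "qpos": joint angles; "qvel": joint speeds; "joint_efforts": joint torques, N m; "tool_pos": TCP position; "tool_rot": TCP orientation; "contact_force": force on the tool from outside, world axes, zero at the start; "torque": the same for the moment, N m; "opening": finger opening in m; "grip_force": force on a finger pad.
Only numpy, scipy, OpenCV 4.12 (cv2) and the standard library are available. Lean on these libraries where they do the work, as an engineer would, in place of code of your own. Each camera call takes 0.05 s, during which the arm holds its last target. There are 200 camera calls.

### The job

Put the detector flow cell together in the blue-cornered assembly jig: seat the beige cell body flat in the pocket first, then lay the teal spacer flat on the body, then the round steel window disc flat on the spacer, setting each part fully home and letting go of it before fetching the next. The spacer and the disc lie on the sloping rack, under its carry handle. Lower the parts into place rather than dropping them, and leave the flask, the beaker and the amber jar standing where they are.

Things in the scene. Friction and masses are not known exactly. Their poses are not given: they have to be found in the camera images.
- jig: Fixed jig: base 100 x 100 x 8 mm, dark pad 50 x 50 mm with its top 12 mm above the bench, four blue L-shaped corner guides, 6 mm thick, round a 57 x 57 mm pocket; straight to 54 mm above the pad, then flared out to 65 mm. Each side of the pocket is open between guides for 35 mm, for the fingers. Origin: centre of underside, z up, x and y along the pocket sides.
- pocket (a point): Centre of the pocket's floor (top of the dark pad, 12 mm above the bench); axes as the jig's.
- cell_body: Loose flow cell body, beige plastic block 52 x 52 x 30 mm (z) with a dark round spot on its top, 150 g, lying flat on the bench. Origin: centre of its underside, z up, x and y along its sides.
- spacer: Loose teal square spacer frame 54 x 54 x 12 mm (z), square opening 26 x 26 mm, 60 g. Starts in one of the rack's two nests, lying on the slope. Origin: centre of its underside (the face on the slope); z is normal to the plate, x points up the slope, y along the rack.
- window: Loose round window disc, steel with an orange-brown centre, 54 mm diameter, 14 mm thick (z), 110 g. Starts in the rack's other nest, lying on the slope. Origin: centre of its underside; z along the disc's axis, x points up the slope.
- rack: Fixed white rack, base 290 (y) x 110 mm; its plate, 250 mm wide, top edge 83 mm high, slopes 30 degrees, low edge towards the robot (-x). Two grey nests at y = -62.5 and +62.5 mm: pads 28 mm wide (y), 8 mm above the plate, with a 6 mm ledge at the foot. Parts overhang the pads 13 mm on both y sides. Part undersides are centred at rack (0, +/-62.5, 66) mm. Origin: centre of underside.
- carry_bar (a point): Middle of the steel carry handle's bar, which arches over the rack: 10 mm thick, level, along the rack's y, at rack x = 4, z = 200 mm, on two 10 mm posts at rack y = -138 and +138 mm. It stands right above the parts, in the way of a gripper coming straight down.
- flask: Bystander: milky conical flask, 76 mm across the foot, 126 mm high, loose, origin at the centre of its underside.
- beaker: Bystander: small glass beaker, 56 mm across, 65 mm high, loose, origin at the centre of its underside.
- jar: Bystander: small amber jar with a teal cap, 54 mm across, 80 mm high, loose, origin at the centre of its underside.
There are look-alikes about, which are no part of the job. Several things look just like the cell_body: the one meant starts farthest to the robot's left.

How it is judged:
On the way, in this order (a step that is already met when the one before it is completed fails the run):
1. the cell body sits flat, fully down and squarely in the jig's pocket, released (z of cell_body in the frame of pocket between -0.003 and 0.003 m and horizontal distance between cell_body and pocket below 0.005 m and angle between cell_body's own z axis and vertical below 0.06 rad and linear speed of cell_body below 0.03 m/s and contact force between cell_body and the fingers below 0.2 N and (angle between the x axis of cell_body and the x axis of jig, either way round below 0.12 rad or angle between the x axis of cell_body and the y axis of jig, either way round below 0.12 rad)), for 0.2 s.
2. the spacer lies flat and squarely on the seated body, released (all of step 1 and z of spacer in the frame of pocket between 0.027 and 0.033 m and horizontal distance between spacer and pocket below 0.005 m and angle between spacer's own z axis and vertical below 0.06 rad and linear speed of spacer below 0.03 m/s and contact force between spacer and the fingers below 0.2 N and (angle between the x axis of spacer and the x axis of jig, either way round below 0.12 rad or angle between the x axis of spacer and the y axis of jig, either way round below 0.12 rad)), for 0.2 s.
3. the window disc lies flat on the seated spacer, released (all of step 2 and z of window in the frame of pocket between 0.039 and 0.045 m and horizontal distance between window and pocket below 0.005 m and angle between window's own z axis and vertical below 0.06 rad and linear speed of window below 0.03 m/s and contact force between window and the fingers below 0.2 N), for 0.2 s.
At the end, for the whole second after the job is handed in: Body, spacer, disc stacked in that order in the pocket, released and at rest: each within 5 mm of the pocket axis and level to 0.06 rad, undersides within 3 mm of 0, 30 and 42 mm above the pocket floor; body and spacer square to the pocket within 0.12 rad (any quarter turn) (all of step 3); the robot touches nothing.
It fails at once if a part is dropped (it moves faster than 0.7 m/s with no finger on it, as after a fall of some 25 mm) ((linear speed of cell_body above 0.7 m/s and contact force between cell_body and the fingers below 0.05 N) or (linear speed of spacer above 0.7 m/s and contact force between spacer and the fingers below 0.05 N) or (linear speed of window above 0.7 m/s and contact force between window and the fingers below 0.05 N)).
It fails at once if the flask, beaker or jar is moved more than 25 mm or tipped over (distance of any of flask, beaker, jar from where it was at the start of the episode above 0.025 m or angle between any of flask, beaker, jar's own z axis and vertical above 0.4 rad).
It also fails if it takes over 72 s, if anything falls off the work surface, if the arm or the gripper's body presses on something with over 40 N, if the wrist force passes 120 N, or if a joint passes its speed limit or range.

## Working session

There is one attempt and no reset: what is moved stays moved. The work goes in short steps, Python scripts to look and compute and a tool call to move; the robot and the scene stay as the last step left them, time stands still between calls to the robot, and variables do not carry over. Pictures are saved under pics/ and viewed, at most 10 in all, crops included, and the job is handed in when it is done.

Besides the shell and the picture viewer there is one more tool, called after "Call:" as name([rows], argument=value, ...), one row to a line, values as JSON. arm_command: Moves the arm, as the interface text tells. Its arguments: {"type":"object","properties":{"series":{"type":"array"},"hand":{"type":"number"},"squeeze":{"type":"number"}},"required":["series"]}

```bash
mkdir -p pics; cat > h.py <<'E'
from cell import *
import numpy as np, cv2
from scipy.spatial.transform import Rotation as R
def px(p,pt):
    return cv2.projectPoints(np.array([pt],float),np.array(p["rvec"]),np.array(p["tvec"]),np.array(p["K"]),None)[0].ravel()
def ray(p,uv):
    Rm=cv2.Rodrigues(np.array(p["rvec"],float))[0]; t=np.array(p["tvec"],float).ravel()
    d=Rm.T@np.linalg.inv(np.array(p["K"]))@np.array([uv[0],uv[1],1.]); return -Rm.T@t,d/np.linalg.norm(d)
def onplane(p,uv,z):
    o,d=ray(p,uv); return o+d*(z-o[2])/d[2]
def tri(p,a,q,b):
    o,d=ray(p,a);o2,d2=ray(q,b)
    s=np.linalg.lstsq(np.c_[d,-d2],o2-o,rcond=None)[0]
    return (o+d*s[0]+o2+d2*s[1])/2, np.linalg.norm(o+d*s[0]-o2-d2*s[1])
def toolR(): return R.from_euler('xyz',observe()["tool_rot"])
E
python3 - <<'E'
from h import *
np.set_printoptions(precision=4,suppress=True)
o=observe();print({k:np.round(v,3) for k,v in o.items()})
T=read_camera("top");S=read_camera("side")
cv2.imwrite("pics/top.png",T["pixels"]);cv2.imwrite("pics/side.png",S["pixels"])
for n,P in(("top",T),("side",S)):
  print(n,"cam",ray(P,(256,192))[0])
  for k in["jig","pocket","cell_body","spacer","window","rack","carry_bar","flask","beaker","jar"]:
    for f in(mark_of,boxes_of):
      print(k,f.__name__,[(np.round(d["point"],3).tolist(),round(d["confidence"],2),px(P,d["point"]).astype(int).tolist()) for d in f(P,k) if d["confidence"]>.2])
E
```

```text
{'time': np.float64(0.0), 'qpos': array([ 1.086,  0.343,  1.525, -0.   ,  1.275, -0.146]), 'qvel': array([-0.   ,  0.001, -0.   ,  0.   ,  0.   ,  0.001]), 'joint_efforts': array([ -0.   , -43.124, -24.422,   0.072,   0.056,  -0.   ]), 'tool_pos': array([0.174, 0.495, 0.292]), 'tool_rot': array([-3.14 , -0.   ,  2.803]), 'contact_force': array([ 0.262, -0.583, -0.558]), 'torque': array([0.001, 0.013, 0.014]), 'grip_force': np.float64(0.0), 'opening': np.float64(0.092)}
top cam [ 0.329  -0.0741  1.4275]
jig call [([0.554, -0.184, -0.003], 0.76, [284, 206])]
jig call [([0.554, -0.186, 0.0], 0.83, [284, 206])]
pocket call [([0.556, -0.188, 0.012], 0.95, [285, 205])]
pocket call [([0.552, -0.188, 0.01], 0.94, [285, 206])]
cell_body call [([0.546, -0.405, 0.001], 0.83, [345, 209]), ([0.676, -0.498, 0.0], 0.79, [370, 175]), ([0.513, -0.512, -0.002], 0.55, [375, 219])]
cell_body call [([0.544, -0.398, 0.028], 0.66, [345, 209]), ([0.512, -0.507, 0.026], 0.59, [376, 219]), ([0.67, -0.493, 0.03], 0.54, [371, 175]), ([0.715, -0.344, 0.036], 0.35, [329, 161])]
spacer call []
spacer call [([0.661
[... 1556 characters left out ...]
[([0.659, 0.075, 0.064], 0.4, [273, 178])]
window call [([0.651, 0.067, 0.075], 0.66, [272, 177]), ([0.56, -0.203, 0.008], 0.63, [260, 239])]
rack call [([0.666, 0.137, -0.001], 0.56, [272, 182])]
rack call [([0.661, 0.061, 0.046], 0.59, [274, 184])]
carry_bar call [([0.663, 0.134, 0.203], 0.63, [273, 141])]
carry_bar call [([0.657, 0.059, 0.046], 0.84, [273, 184])]
flask call [([0.558, -0.19, 0.01], 0.54, [259, 236])]
flask call [([0.752, -0.205, 0.046], 0.96, [314, 226]), ([0.652, 0.066, 0.076], 0.26, [272, 177])]
beaker call []
beaker call [([0.702, -0.352, 0.044], 0.78, [311, 259])]
jar call [([0.433, 0.373, -0.002], 0.55, [212, 155])]
jar call [([0.429, 0.354, 0.046], 0.69, [210, 149])]
```

```bash
python3 - <<'E'
import cv2,numpy as np
T=cv2.imread("pics/top.png");S=cv2.imread("pics/side.png")
a=cv2.resize(T[130:260,100:420],None,fx=2.5,fy=2.5,interpolation=3)[:, :800]
b=cv2.resize(S[120:330,180:360],None,fx=2.8,fy=2.8,interpolation=3)
cv2.imwrite("pics/tc.png",a);cv2.imwrite("pics/sc.png",cv2.copyMakeBorder(b,0,0,0,0,0))
E
```

```text
(no output)
```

View pics/tc.png

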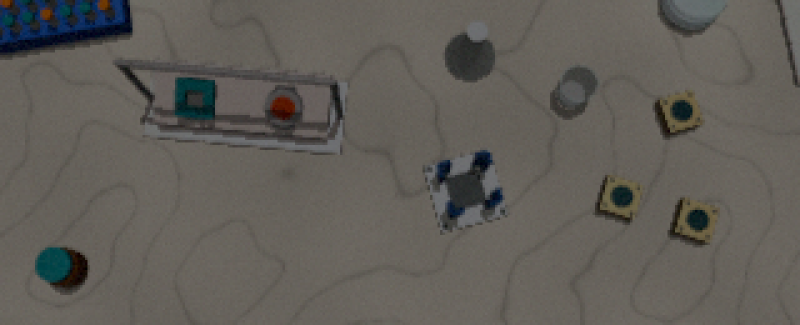

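View pics/side.png

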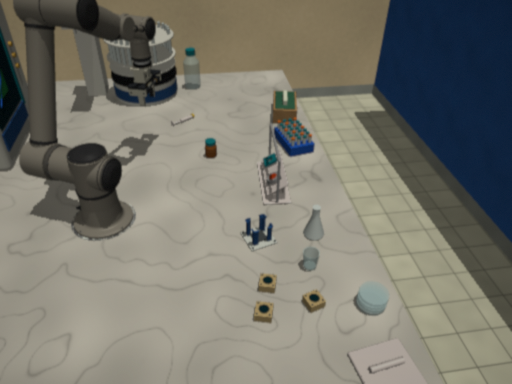

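Three cell-body candidates show, at top-image pixels (345,209), (370,175) and (375,219). The one at (345,209), with y≈-0.40, is farthest to the robot's left, so it's the one meant. The spacer (teal) is in the +y nest at (177,170) and the disc is in the -y nest at (213,172). Next I fit poses to the silhouettes.

```bash
cat > fit.py <<'E'
from h import *
from scipy.optimize import minimize
def box(x0,x1,y0,y1,z0,z1): return np.array([[x,y,z] for x in(x0,x1) for y in(y0,y1) for z in(z0,z1)],float)/1000
def body(): return [box(-26,26,-26,26,0,30)]
def disc():
    a=np.linspace(0,2*np.pi,40); return [np.r_[np.c_[27*np.cos(a),27*np.sin(a),0*a],np.c_[27*np.cos(a),27*np.sin(a),0*a+14]]/1000]
def spacer(): return [box(-27,27,-27,27,0,12)]
def jig(fl=10):
    L=[box(-50,50,-50,50,0,8),box(-25,25,-25,25,8,12)]
    for sx in(1,-1):
        for sy in(1,-1):
            for (a,b,c,d) in((17.5,34.5,28.5,34.5),(28.5,34.5,17.5,34.5)):
                L.append(box(*sorted((sx*a,sx*b)),*sorted((sy*c,sy*d)),8,66))
                t=box(*sorted((sx*a,sx*b)),*sorted((sy*c,sy*d)),66,66); u=t+np.array([0,0,fl/1000.])
                if b-a>10:u[:,1]+=sy*.004
                else:u[:,0]+=sx*.004
                L.append(np.r_[t,u])
    return L
def render(P,parts,T,hole=None,win=None,s=6):
    x0,y0,x1,y1=win; im=np.zeros(((y1-y0)*s,(x1-x0)*s),np.uint8)
    def pj(p):
        q=cv2.projectPoints(T(p),np.array(P["rvec"]),np.array(P["tvec"]),np.array(P["K"]),None)[0].reshape(-1,2)
        return np.round(((q-[x0,y0]+.5)*s-.5)*16).astype(np.int32)
    for p in parts: cv2.fillConvexPoly(im,cv2.convexHull(pj(p)),1,shift=4)
    if hole is not None:   # see-through opening: intersection of top and bottom
        m=np.ones_like(im)
        for h in hole:
            k=np.zeros_like(im);cv2.fillConvexPoly(k,cv2.convexHull(pj(h)),1,shift=4);m&=k
        im[m>0]=0
    return cv2.resize(im.astype(np.float32),(x1-x0,y1-y0),interpolation=cv2.INTER_AREA)
def window(m,pad=6):
    r,c=np.where(m); return max(c.min()-pad,0),max(r.min()-pad,0),min(c.max()+pad,512),min(r.max()+pad,384)
def fit(obs,x0,Tf,step):
    # obs: list of (P,mask,parts,hole,key)
    W=[window(o[1]) for o in obs]; M=[o[1][w[1]:w[3],w[0]:w[2]].astype(float) for o,w in zip(obs,W)]
    def cost(x):
        return sum(((render(o[0],o[2],Tf(x,o[4]),o[3],w)-m)**2).sum()/m.sum() for o,w,m in zip(obs,W,M))
    best=None
    for _ in range(2):
        x=x0 if best is None else best.x
        best=minimize(cost,x,method="Nelder-Mead",options=dict(initial_simplex=np.r_[[x],x+np.diag(step)],xatol=1e-5,fatol=1e-5,maxiter=400))
    return best
def upright(x,k=None):
    M=R.from_euler('z',x[3]).as_matrix(); return lambda p:p@M.T+x[:3]
def inrack(x,k):  # x: rack x,y,z,yaw ; k: local y of nest
    M=R.from_euler('z',x[3]).as_matrix(); Q=M@R.from_euler('y',-np.pi/6).as_matrix()
    o=x[:3]+M@[0,k,.066]; return lambda p:p@Q.T+o
def pick(P,q,near):
    L=[d["pixels"] for d in trace(P,q)]
    u=px(P,near); return min(L,key=lambda m:np.hypot(*(np.argwhere(m).mean(0)[::-1]-u))) if L else None
E
cat > m1.py <<'E'
from fit import *
np.set_printoptions(precision=4,suppress=True)
T=read_camera("top");S=read_camera("side")
def run(name,items,x0,Tf,step):
    obs=[]
    for q,near,parts,k,views in items:
        for n,P in(("T",T),("S",S)):
            if n not in views: continue
            m=pick(P,q,near)
            if m is None: print("no",q,n);continue
            c=np.argwhere(m).mean(0)[::-1];print(name,q,n,m.sum(),c.round(1),px(P,near).round(1))
            obs.append((P,m,parts,None,k))
    for lab,o in(("T",[o for o in obs if o[0] is T]),("S",[o for o in obs if o[0] is S]),("both",obs)):
        if not o: continue
        if lab!="both":
            f=fit(o,np.array([x0[0],x0[1],x0[3]]),lambda x,k:Tf(np.array([x[0],x[1],x0[2],x[2]]),k),np.array([step[0],step[1],step[3]]))
        else: f=fit(o,np.array(x0),Tf,np.array(step))
        print(name,lab,f.x,f.fun)
st=[.004,.004,.004,.1]
run("body",[("cell_body",(.545,-.402,.02),body(),0,"TS")],[.545,-.402,0,-.15],upright,st)
run("jig",[("jig",(.556,-.187,.02),jig(10),0,"TS")],[.556,-.187,0,.3],upright,st)
run("rack",[("spacer",(.661,.196,.075),spacer(),.0625,"TS"),("window",(.656,.072,.075),disc(),-.0625,"TS")],[.663,.135,0,-.08],inrack,st)
for k in["rack","carry_bar","spacer","window","pocket"]:
  for P in(T,S): print(k,[(np.round(d["point"],3),round(d["confidence"],2)) for d in mark_of(P,k)[:2]])
import cell;print(observe()["time"],[a for a in dir(cell) if not a.startswith('_')], globals().get("finger_overhang"))
c=cv2.resize(T["pixels"][155:240,260:400],None,fx=5,fy=5,interpolation=2);cv2.imwrite("pics/c1.png",cv2.convertScaleAbs(c,alpha=1.8))
E
python3 m1.py
```

```text
body cell_body T 253 [347.4 209.3] [346.  209.5]
body cell_body S 311 [267.3 283.3] [266.2 281.2]
body T [ 0.5464 -0.4078 -0.2813] 0.03740606558507494
body S [ 0.548  -0.4063 -0.2714] 0.03660533552836532
body both [ 0.5474 -0.4074  0.0009 -0.2731] 0.08910771549613891
no jig T
jig jig S 717 [258.1 234.8] [258.7 234.3]
jig S [ 0.5545 -0.1852  0.2707] 0.07519758267086549
jig both [ 0.5625 -0.1398 -0.0461  0.2828] 0.03346311778315634
rack spacer T 208 [177.4 169.4] [177.5 170. ]
no spacer S
no window T
no window S
rack T [ 0.6633  0.1347 -0.0663] 0.22151368169922384
rack both [ 0.6628  0.1346 -0.0001 -0.0738] 0.2214654561993202
rack [(array([0.669, 0.136, 0.001]), 0.91)]
rack [(array([0.664, 0.136, 0.002]), 0.57)]
carry_bar [(array([0.668, 0.134, 0.199]), 0.92), (array([ 0.549, -0.403, -0.001]), 0.22)]
carry_bar [(array([0.665, 0.134, 0.201]), 0.7), (array([ 0.432,  0.371, -0.002]), 0.64)]
spacer [(array([0.666, 0.197, 0.066]), 0.58)]
spacer [(array([0.665, 0.204, 0.062]), 0.41), (array([ 0.707, -0.342, -0.001]), 0.23)]
window [(array([0.658, 0.073, 0.062]), 0.67)]
window [(array([0.658, 0.074, 0.068]), 0.66)]
pocket [(array([ 0.553, -0.186,  0.013]), 0.75), (array([0.658, 0.07 , 0.063]), 0.36)]
pocket [(array([ 0.558, -0.19 ,  0.011]), 0.79), (array([ 0.703, -0.342, -0.001]), 0.5)]
3.1 ['IKError', 'boxes_of', 'finger_overhang', 'hand_in', 'mark_of', 'observe', 'read_camera', 'trace'] 0.0655
```

View pics/c1.png

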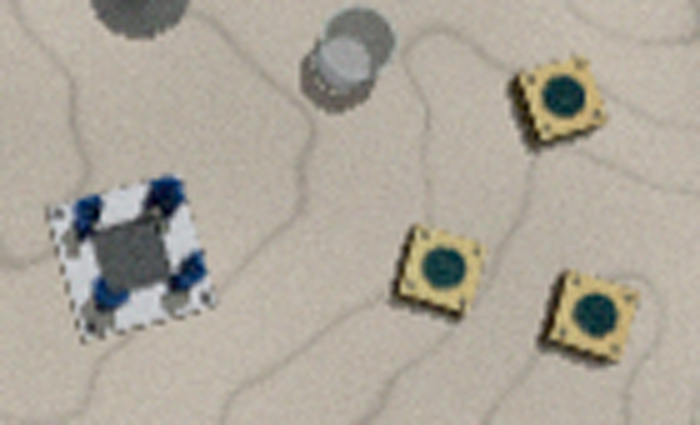

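The crop confirms it. The target body is at crop (440,272), nearest the jig, and the two look-alikes at (560,97) and (595,315) are farther right. I'll retry the masks that were missed.

```bash
cat > m2.py <<'E'
from fit import *
np.set_printoptions(precision=4,suppress=True)
def get(cam,q,near,n=2):
    out=[]
    for _ in range(n):
        P=read_camera(cam); L=[d for d in trace(P,q)]
        u=px(P,near)
        for d in L:
            c=np.argwhere(d["pixels"]).mean(0)[::-1]
            if np.hypot(*(c-u))<8: out.append((P,d["pixels"])); break
    print(cam,q,[m.sum() for P,m in out]); return out
J=[(c,)+x for c in("top","side") for x in get(c,"jig",(.556,-.187,.02))]
for fl in(6,12,18):
  for lab in("top","side"):
    o=[(P,m,jig(fl),None,0) for c,P,m in J if c==lab]
    if o:
      f=fit(o,np.array([.556,-.187,.27]),lambda x,k:upright(np.array([x[0],x[1],0,x[2]])),np.array([.004,.004,.1]));print("jig",fl,lab,f.x,f.fun/len(o))
rk=[]
for c in("top","side"):
  for q,near,pt,k in(("spacer",(.661,.197,.072),spacer(),.0625),("window",(.655,.073,.072),disc(),-.0625)):
    for P,m in get(c,q,near): rk.append((c,q,(P,m,pt,None,k)))
h=[box(-13,13,-13,13,0,0),box(-13,13,-13,13,12,12)]
for c,q,o in rk: 
    if q=="spacer":
        print(c,"hole" , o[1][tuple(px(o[0],(.661,.197,.07)).round().astype(int)[::-1])])
for lab in("top","side"):
    o=[x[2] for x in rk if x[0]==lab]
    f=fit(o,np.array([.664,.135,-.07]),lambda x,k:inrack(np.array([x[0],x[1],0,x[2]]),k),np.array([.004,.004,.05]));print("rack",lab,f.x,f.fun/len(o))
o=[x[2] for x in rk]; f=fit(o,np.array([.664,.135,0,-.07]),inrack,np.array([.004,.004,.004,.05]));print("rack both",f.x,f.fun/len(o))
print(observe()["time"])
E
python3 m2.py
```

```text
top jig [np.int64(756), np.int64(751)]
side jig [np.int64(762), np.int64(781)]
jig 6 top [ 0.5545 -0.1878  0.2892] 0.027111724469203752
jig 6 side [ 0.5545 -0.1857  0.2756] 0.03252688103197964
jig 12 top [ 0.5545 -0.1878  0.2894] 0.027136301425705972
jig 12 side [ 0.5543 -0.187   0.275 ] 0.03294513444754312
jig 18 top [ 0.5542 -0.1879  0.2942] 0.030720651475110976
jig 18 side [ 0.5542 -0.1874  0.2763] 0.061536336932295335
top spacer [np.int64(211), np.int64(276)]
top window [np.int64(191), np.int64(198)]
side spacer [np.int64(107), np.int64(106)]
side window [np.int64(80)]
top hole False
top hole False
side hole True
side hole True
rack top [ 0.6634  0.1336 -0.0661] 0.11134528144670018
rack side [ 0.6619  0.136  -0.1026] 0.26039147900569987
rack both [ 0.6632  0.1339  0.0007 -0.068 ] 0.18170303077209102
4.3
```

```bash
cat > mv.py <<'E'
from h import *
JIG=np.array([.5545,-.1872]);JY=.283
def down(yaw): return R.from_euler('xyz',[np.pi,0,yaw])
def slope(ry,tilt=np.pi/6): # tool z = minus slope normal
    return R.from_euler('z',ry)*R.from_euler('y',-tilt)*R.from_euler('xyz',[np.pi,0,np.pi])
def rel(g,Rt,off=.047,o=None):
    o=o or observe(); p=np.array(g)-Rt.apply([0,0,off]); R0=R.from_euler('xyz',o["tool_rot"])
    s=R0.inv().apply(p-np.array(o["tool_pos"]))*1000; r=np.degrees((R0.inv()*Rt).as_rotvec())
    print(dict(zip(("x","y","z","rx","ry","rz"),np.r_[s,r].round(1).tolist())))
def st():
    o=observe();Rt=R.from_euler('xyz',o["tool_rot"])
    print("t",round(float(o["time"]),2),"grasp",(np.array(o["tool_pos"])+Rt.apply([0,0,.047])).round(4),"rot",np.round(o["tool_rot"],3),"F",np.round(o["contact_force"],1),"open",round(float(o["opening"]),4),"grip",round(float(o["grip_force"]),1))
E
python3 - <<'E'
from mv import *
st();Rt=down(np.pi-.274)
rel((.5,.1,.245),Rt);rel((.5473,-.4072,.12),Rt);rel((.5473,-.4072,.0235),Rt)
for a in (Rt,slope(-.07)): print(a.as_matrix().round(2))
E
```

```text
t 4.3 grasp [0.1745 0.4952 0.2453] rot [3.141 0.    2.803] F [ 0.1 -1.   0.3] open 0.0918 grip 0.0
{'x': -438.3, 'y': -264.5, 'z': 0.2, 'rx': 0.0, 'ry': 0.0, 'rz': -3.7}
{'x': -651.5, 'y': -727.2, 'z': 125.2, 'rx': 0.0, 'ry': 0.0, 'rz': -3.7}
{'x': -651.5, 'y': -727.2, 'z': 221.7, 'rx': 0.0, 'ry': 0.0, 'rz': -3.7}
[[-0.96  0.27  0.  ]
 [ 0.27  0.96  0.  ]
 [ 0.    0.   -1.  ]]
[[-0.86  0.07  0.5 ]
 [ 0.06  1.   -0.03]
 [-0.5   0.   -0.87]]
```

Call:
arm_command([
  {"x":-438,"y":-265,"z":0,"rz":-3.7},
  {"x":-438,"y":-265,"z":0,"rz":-3.7},
  {"x":-438,"y":-265,"z":0,"rz":-3.7},
  {"x":-438,"y":-265,"z":0,"rz":-3.7},
  {"x":-438,"y":-265,"z":0,"rz":-3.7},
  {"x":-438,"y":-265,"z":0,"rz":-3.7},
  {"x":-438,"y":-265,"z":0,"rz":-3.7},
  {"x":-438,"y":-265,"z":0,"rz":-3.7},
  {"x":-438,"y":-265,"z":0,"rz":-3.7},
  {"x":-438,"y":-265,"z":0,"rz":-3.7},
  {"x":-652,"y":-727,"z":125,"rz":-3.7},
  {"x":-652,"y":-727,"z":125,"rz":-3.7},
  {"x":-652,"y":-727,"z":125,"rz":-3.7},
  {"x":-652,"y":-727,"z":125,"rz":-3.7},
  {"x":-652,"y":-727,"z":125,"rz":-3.7},
  {"x":-652,"y":-727,"z":125,"rz":-3.7},
  {"x":-652,"y":-727,"z":125,"rz":-3.7},
  {"x":-652,"y":-727,"z":125,"rz":-3.7},
  {"x":-652,"y":-727,"z":125,"rz":-3.7},
  {"x":-652,"y":-727,"z":125,"rz":-3.7},
], hand=80, squeeze=25)

```text
invalid input
```

```bash
python3 - <<'E'
from mv import *
st();Rt=down(np.pi-.274)
rel((.5473,-.4072,.12),Rt);rel((.5473,-.4072,.0235),Rt)
E
```

```text
t 4.3 grasp [0.1745 0.4952 0.2453] rot [3.141 0.    2.803] F [ 0.1 -1.   0.3] open 0.0918 grip 0.0
{'x': -651.5, 'y': -727.2, 'z': 125.2, 'rx': 0.0, 'ry': 0.0, 'rz': -3.7}
{'x': -651.5, 'y': -727.2, 'z': 221.7, 'rx': 0.0, 'ry': 0.0, 'rz': -3.7}
```

Call:
arm_command([
  {"x":-438,"y":-265,"z":0,"rx":0,"ry":0,"rz":-3.7},
  {"x":-438,"y":-265,"z":0,"rx":0,"ry":0,"rz":-3.7},
], hand=80, squeeze=25)

```text
time: 4.5
tool_pos: [0.2379, 0.4175, 0.292]
tool_rot: [3.142, 0.0, 2.873]
contact_force: [1.6, 0.4, 0.6]
opening: 0.0818
grip_force: 0.0
```

```bash
python3 - <<'E'
from mv import *
st();Rt=down(np.pi-.274)
rel((.5,.1,.245),Rt);rel((.5473,-.4072,.12),Rt)
E
```

```text
t 4.5 grasp [0.2379 0.4175 0.245 ] rot [3.142 0.    2.873] F [1.6 0.4 0.6] open 0.0818 grip 0.0
{'x': -337.0, 'y': -236.4, 'z': 0.0, 'rx': 0.0, 'ry': 0.0, 'rz': 0.3}
{'x': -517.4, 'y': -712.8, 'z': 125.0, 'rx': 0.0, 'ry': 0.0, 'rz': 0.3}
```

Call:
arm_command([
  {"x":-337,"y":-236,"z":0,"rx":0,"ry":0,"rz":0.3},
  {"x":-337,"y":-236,"z":0,"rx":0,"ry":0,"rz":0.3},
  {"x":-337,"y":-236,"z":0,"rx":0,"ry":0,"rz":0.3},
  {"x":-337,"y":-236,"z":0,"rx":0,"ry":0,"rz":0.3},
  {"x":-337,"y":-236,"z":0,"rx":0,"ry":0,"rz":0.3},
  {"x":-337,"y":-236,"z":0,"rx":0,"ry":0,"rz":0.3},
  {"x":-337,"y":-236,"z":0,"rx":0,"ry":0,"rz":0.3},
  {"x":-337,"y":-236,"z":0,"rx":0,"ry":0,"rz":0.3},
  {"x":-517,"y":-713,"z":125,"rx":0,"ry":0,"rz":0.3},
  {"x":-517,"y":-713,"z":125,"rx":0,"ry":0,"rz":0.3},
  {"x":-517,"y":-713,"z":125,"rx":0,"ry":0,"rz":0.3},
  {"x":-517,"y":-713,"z":125,"rx":0,"ry":0,"rz":0.3},
  {"x":-517,"y":-713,"z":125,"rx":0,"ry":0,"rz":0.3},
  {"x":-517,"y":-713,"z":125,"rx":0,"ry":0,"rz":0.3},
  {"x":-517,"y":-713,"z":125,"rx":0,"ry":0,"rz":0.3},
  {"x":-517,"y":-713,"z":125,"rx":0,"ry":0,"rz":0.3},
  {"x":-517,"y":-713,"z":125,"rx":0,"ry":0,"rz":0.3},
  {"x":-517,"y":-713,"z":125,"rx":0,"ry":0,"rz":0.3},
  {"x":-517,"y":-713,"z":125,"rx":0,"ry":0,"rz":0.3},
  {"x":-517,"y":-713,"z":125,"rx":0,"ry":0,"rz":0.3},
])

```text
time: 6.5
tool_pos: [0.5413, -0.4127, 0.1648]
tool_rot: [-3.141, -0.001, 2.858]
contact_force: [-0.0, 0.2, -0.1]
opening: 0.0799
grip_force: 0.0
```

```bash
python3 - <<'E'
from mv import *
st();Rt=down(np.pi-.274);print(observe()["qpos"])
rel((.5473,-.4072,.0235),Rt)
E
```

```text
t 6.5 grasp [ 0.5412 -0.4127  0.1178] rot [-3.141e+00 -1.000e-03  2.858e+00] F [-0.   0.2 -0.1] open 0.0799 grip 0.0
[-7.63532554e-01  7.35565462e-01  1.20582323e+00 -8.89440386e-04
  1.20125816e+00 -2.05017052e+00]
{'x': -4.3, 'y': 7.0, 'z': 94.3, 'rx': -0.0, 'ry': -0.1, 'rz': -0.6}
```

Call:
arm_command([
  {"x":-4.3,"y":7,"z":45,"rx":0,"ry":0,"rz":-0.6},
  {"x":-4.3,"y":7,"z":60,"rx":0,"ry":0,"rz":-0.6},
  {"x":-4.3,"y":7,"z":60,"rx":0,"ry":0,"rz":-0.6},
  {"x":-4.3,"y":7,"z":60,"rx":0,"ry":0,"rz":-0.6},
])

```text
time: 6.9
tool_pos: [0.549, -0.4026, 0.1082]
tool_rot: [-3.141, 0.0, 2.873]
contact_force: [0.1, -0.1, 0.8]
opening: 0.0799
grip_force: 0.0
```

```bash
python3 - <<'E'
from mv import *
st();Rt=down(np.pi-.274)
rel((.5473,-.4072,.0235),Rt)
E
```

```text
t 6.9 grasp [ 0.549  -0.4027  0.0612] rot [-3.141  0.     2.873] F [ 0.1 -0.1  0.8] open 0.0799 grip 0.0
{'x': 0.4, 'y': -4.8, 'z': 37.7, 'rx': -0.0, 'ry': 0.0, 'rz': 0.3}
```

Call:
arm_command([
  {"x":0.4,"y":-4.8,"z":20,"rx":0,"ry":0,"rz":0.3},
  {"x":0.4,"y":-4.8,"z":34,"rx":0,"ry":0,"rz":0.3},
  {"x":0.4,"y":-4.8,"z":37.7,"rx":0,"ry":0,"rz":0.3},
  {"x":0.4,"y":-4.8,"z":37.7,"rx":0,"ry":0,"rz":0.3},
  {"x":0.4,"y":-4.8,"z":37.7,"rx":0,"ry":0,"rz":0.3},
])

```text
time: 7.4
tool_pos: [0.5474, -0.4075, 0.0704]
tool_rot: [-3.141, 0.001, 2.868]
contact_force: [0.2, -0.0, -0.2]
opening: 0.0801
grip_force: 0.0
```

Call:
arm_command([
  {"x":0,"y":0,"z":0,"rx":0,"ry":0,"rz":0},
  {"x":0,"y":0,"z":0,"rx":0,"ry":0,"rz":0},
  {"x":0,"y":0,"z":0,"rx":0,"ry":0,"rz":0},
  {"x":0,"y":0,"z":0,"rx":0,"ry":0,"rz":0},
  {"x":0,"y":0,"z":0,"rx":0,"ry":0,"rz":0},
], hand=40, squeeze=25)

```text
time: 7.9
tool_pos: [0.547, -0.4073, 0.0697]
tool_rot: [3.141, 0.0, 2.867]
contact_force: [-0.1, 0.9, 2.1]
opening: 0.0518
grip_force: 25.0
```

```bash
python3 - <<'E'
from mv import *
st()
rel((.5473,-.4072,.13),down(np.pi-.274));rel((*JIG,.130),down(np.pi+.283))
E
```

```text
t 7.9 grasp [ 0.547  -0.4073  0.0227] rot [3.141 0.    2.867] F [-0.1  0.9  2.1] open 0.0518 grip 25.0
{'x': -0.2, 'y': 0.2, 'z': -107.3, 'rx': 0.0, 'ry': 0.0, 'rz': -0.0}
{'x': 52.4, 'y': 213.9, 'z': -107.3, 'rx': 0.0, 'ry': 0.0, 'rz': -31.9}
```

Call:
arm_command([
  {"x":0,"y":0,"z":-15,"rx":0,"ry":0,"rz":0},
  {"x":0,"y":0,"z":-50,"rx":0,"ry":0,"rz":0},
  {"x":0,"y":0,"z":-90,"rx":0,"ry":0,"rz":0},
  {"x":10,"y":45,"z":-107,"rx":0,"ry":0,"rz":-7},
  {"x":22,"y":90,"z":-107,"rx":0,"ry":0,"rz":-14},
  {"x":33,"y":135,"z":-107,"rx":0,"ry":0,"rz":-21},
  {"x":44,"y":180,"z":-107,"rx":0,"ry":0,"rz":-28},
  {"x":52.4,"y":214,"z":-107,"rx":0,"ry":0,"rz":-31.9},
  {"x":52.4,"y":214,"z":-107,"rx":0,"ry":0,"rz":-31.9},
  {"x":52.4,"y":214,"z":-107,"rx":0,"ry":0,"rz":-31.9},
  {"x":52.4,"y":214,"z":-107,"rx":0,"ry":0,"rz":-31.9},
  {"x":52.4,"y":214,"z":-107,"rx":0,"ry":0,"rz":-31.9},
])

```text
time: 9.1
tool_pos: [0.5545, -0.1885, 0.1767]
tool_rot: [-3.141, 0.0, -2.861]
contact_force: [-0.3, 0.6, -2.1]
opening: 0.0521
grip_force: 25.0
```

```bash
cat > m3.py <<'E'
from fit import *; from mv import st,rel,down,JIG
import sys
st();rel((*JIG,.036),down(np.pi+.283))
S=read_camera("side");T=read_camera("top")
a=cv2.resize(S["pixels"][180:270,200:320],None,fx=4,fy=4,interpolation=2);b=cv2.resize(T["pixels"][160:250,235:320],None,fx=4,fy=4,interpolation=2)
cv2.imwrite("pics/%s.png"%sys.argv[1],cv2.convertScaleAbs(np.hstack([a,b])[:, :800],alpha=1.6))
for n,P in(("S",S),("T",T)):
  for q in("cell_body","jig","pocket"):print(n,q,[(np.round(d["point"],3).tolist(),round(d["confidence"],2)) for d in mark_of(P,q)[:4]])
E
python3 m3.py c2
```

```text
t 9.1 grasp [ 0.5545 -0.1886  0.1297] rot [-3.141  0.    -2.861] F [-0.3  0.6 -2.1] open 0.0521 grip 25.0
{'x': -0.4, 'y': 1.3, 'z': 93.7, 'rx': -0.0, 'ry': 0.0, 'rz': -0.1}
S cell_body [([0.518, -0.51, 0.002], 0.9), ([0.554, -0.194, 0.108], 0.69), ([0.682, -0.5, -0.004], 0.63)]
S jig [([0.558, -0.185, -0.001], 0.67)]
S pocket [([0.56, -0.188, 0.01], 0.69)]
T cell_body [([0.514, -0.512, -0.005], 0.83), ([0.676, -0.496, 0.001], 0.65), ([0.552, -0.186, 0.103], 0.59)]
T jig [([0.555, -0.189, -0.004], 0.41)]
T pocket [([0.554, -0.187, 0.014], 0.64)]
```

View pics/c2.png

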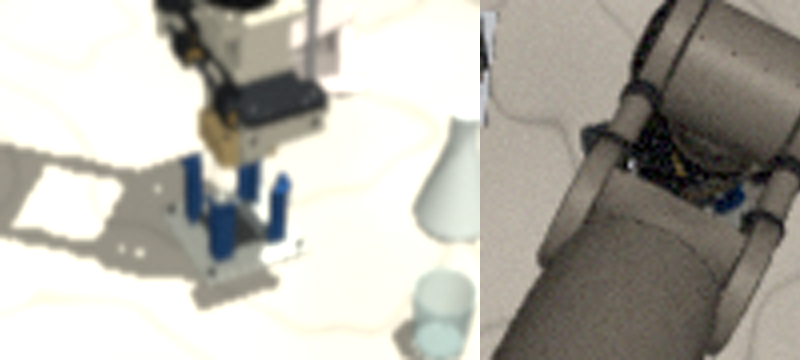

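The side crop shows the gripped body at (225,140), centred above the four guides at (185–285, 160–250), and the network positions agree. I'm lowering it.

Call:
arm_command([
  {"x":-0.4,"y":1.3,"z":15,"rx":0,"ry":0,"rz":-0.1},
  {"x":-0.4,"y":1.3,"z":30,"rx":0,"ry":0,"rz":-0.1},
  {"x":-0.4,"y":1.3,"z":42,"rx":0,"ry":0,"rz":-0.1},
  {"x":-0.4,"y":1.3,"z":54,"rx":0,"ry":0,"rz":-0.1},
  {"x":-0.4,"y":1.3,"z":62,"rx":0,"ry":0,"rz":-0.1},
  {"x":-0.4,"y":1.3,"z":70,"rx":0,"ry":0,"rz":-0.1},
  {"x":-0.4,"y":1.3,"z":70,"rx":0,"ry":0,"rz":-0.1},
])

```text
time: 10.2
tool_pos: [0.5541, -0.1856, 0.1054]
tool_rot: [3.14, -0.001, -2.857]
contact_force: [-0.2, -0.3, -2.0]
opening: 0.0518
grip_force: 25.0
```

```bash
python3 - <<'E'
from mv import *
st();rel((*JIG,.0352),down(np.pi+.283))
E
```

```text
t 10.2 grasp [ 0.554  -0.1856  0.0584] rot [ 3.140e+00 -1.000e-03 -2.857e+00] F [-0.2 -0.3 -2. ] open 0.0518 grip 25.0
{'x': -0.0, 'y': -1.6, 'z': 23.2, 'rx': 0.1, 'ry': -0.1, 'rz': 0.1}
```

Call:
arm_command([
  {"x":0,"y":-1.5,"z":8,"rx":0,"ry":0,"rz":0},
  {"x":0,"y":-1.5,"z":15,"rx":0,"ry":0,"rz":0},
  {"x":0,"y":-1.5,"z":20,"rx":0,"ry":0,"rz":0},
  {"x":0,"y":-1.5,"z":23,"rx":0,"ry":0,"rz":0},
  {"x":0,"y":-1.5,"z":23.5,"rx":0,"ry":0,"rz":0},
  {"x":0,"y":-1.5,"z":23.5,"rx":0,"ry":0,"rz":0},
])

```text
time: 10.8
tool_pos: [0.555, -0.1873, 0.083]
tool_rot: [-3.142, 0.0, -2.857]
contact_force: [0.9, 0.0, -1.7]
opening: 0.0518
grip_force: 25.0
```

```bash
python3 - <<'E'
from mv import *
st()
E
```

```text
t 10.8 grasp [ 0.555  -0.1873  0.036 ] rot [-3.142  0.    -2.857] F [ 0.9  0.  -1.7] open 0.0518 grip 25.0
```

Not quite touching down yet (~1 mm), so I'll go a little further.

Call:
arm_command([
  {"x":0,"y":0,"z":1,"rx":0,"ry":0,"rz":0},
  {"x":0,"y":0,"z":1.6,"rx":0,"ry":0,"rz":0},
  {"x":0,"y":0,"z":1.6,"rx":0,"ry":0,"rz":0},
])

```text
time: 11.1
tool_pos: [0.5551, -0.1873, 0.0817]
tool_rot: [-3.141, 0.0, -2.857]
contact_force: [-0.0, 0.4, -1.3]
opening: 0.0521
grip_force: 25.0
```

Call:
arm_command([
  {"x":0,"y":0,"z":0,"rx":0,"ry":0,"rz":0},
  {"x":0,"y":0,"z":0,"rx":0,"ry":0,"rz":0},
  {"x":0,"y":0,"z":0,"rx":0,"ry":0,"rz":0},
  {"x":0,"y":0,"z":0,"rx":0,"ry":0,"rz":0},
  {"x":0,"y":0,"z":-20,"rx":0,"ry":0,"rz":0},
  {"x":0,"y":0,"z":-70,"rx":0,"ry":0,"rz":0},
  {"x":0,"y":0,"z":-120,"rx":0,"ry":0,"rz":0},
  {"x":0,"y":0,"z":-120,"rx":0,"ry":0,"rz":0},
], hand=75)

```text
time: 11.9
tool_pos: [0.5578, -0.1886, 0.2088]
tool_rot: [-3.132, 0.01, -2.857]
contact_force: [-0.0, -0.2, -0.4]
opening: 0.0749
grip_force: 0.0
```

```bash
cat > tgt.py <<'E'
from mv import *
RK=np.array([.6632,.1338,0]);RY=-.071
M=R.from_euler('z',RY); N=M.apply([-.5,0,.866]); UP=M.apply([.866,0,.5])
SP=RK+M.apply([0,.0625,.066]); WI=RK+M.apply([0,-.0625,.066])
def at(c,h,back=0): return c+N*(h+back)   # h above underside along normal
E
python3 - <<'E'
from tgt import *; from fit import *
np.set_printoptions(precision=4,suppress=True)
st();Rs=slope(RY);print(SP,WI)
rel((.50,.10,.25),Rs);rel(at(SP,.014,.12),Rs);rel(at(SP,.014),Rs)
for c in("side","top"):
    P=read_camera(c);m=pick(P,"cell_body",(.5545,-.187,.03))
    if m is not None:
        print(c,np.argwhere(m).mean(0)[::-1],px(P,(.5545,-.187,.03)),m.sum())
    print([(np.round(d["point"],3),round(d["confidence"],2)) for d in mark_of(P,"cell_body")[:3]])
cv2.imwrite("pics/s3.png",P["pixels"])
E
```

```text
t 11.9 grasp [ 0.5584 -0.1889  0.1618] rot [-3.132  0.01  -2.857] F [-0.  -0.2 -0.4] open 0.0749 grip 0.0
[0.6676 0.1961 0.066 ] [0.6588 0.0715 0.066 ]
{'x': -4.3, 'y': 300.7, 'z': -84.7, 'rx': 4.9, 'ry': -29.0, 'rz': 20.0}
{'x': -128.7, 'y': 369.9, 'z': -16.1, 'rx': 4.9, 'ry': -29.0, 'rz': 20.0}
{'x': -183.9, 'y': 349.9, 'z': 88.6, 'rx': 4.9, 'ry': -29.0, 'rz': 20.0}
side [259.5824 231.6374] [258.2834 232.3024] 182
[(array([ 0.516, -0.509,  0.002]), 0.85), (array([ 0.678, -0.497, -0.002]), 0.76), (array([ 0.558, -0.189,  0.01 ]), 0.57)]
top [287.6271 206.9492] [285.9505 204.9138] 59
[(array([ 0.516, -0.509, -0.004]), 0.83), (array([ 0.675, -0.496, -0.002]), 0.69), (array([ 0.554, -0.187,  0.012]), 0.45)]
```

Seated at z≈0.012. A 30° approach would leave the gripper body only about 2 mm from the handle's post. Tilting 40° gives about 11 mm, and it doesn't affect the grip because the extra tilt is about the closing axis.

```bash
python3 - <<'E'
from tgt import *
st();Rs=slope(RY,np.radians(40));N2=-Rs.apply([0,0,1]);g=at(SP,.015)
rel((.50,.0,.25),slope(RY,np.radians(20)));rel(g+N2*.11,Rs);rel(g,Rs);print(N2)
E
```

```text
t 12.2 grasp [ 0.5541 -0.1869  0.1527] rot [ 3.139e+00 -2.000e-03 -2.857e+00] F [ 0.  -0.1 -0.5] open 0.075 grip 0.0
{'x': 14.9, 'y': 200.5, 'z': -94.0, 'rx': 3.7, 'ry': -19.9, 'rz': 20.1}
{'x': -114.6, 'y': 373.7, 'z': 1.0, 'rx': 7.2, 'ry': -39.7, 'rz': 19.5}
{'x': -181.1, 'y': 348.9, 'z': 85.1, 'rx': 7.2, 'ry': -39.7, 'rz': 19.5}
[-0.64116814  0.04559959  0.76604444]
```

Call:
arm_command([
  {"x":5,"y":25,"z":-35,"rx":1,"ry":-6,"rz":6},
  {"x":10,"y":60,"z":-60,"rx":2,"ry":-10,"rz":10},
  {"x":14,"y":100,"z":-75,"rx":3,"ry":-16,"rz":16},
  {"x":15,"y":145,"z":-85,"rx":3.7,"ry":-20,"rz":20},
  {"x":12,"y":190,"z":-85,"rx":4.5,"ry":-24,"rz":20},
  {"x":0,"y":235,"z":-75,"rx":5,"ry":-28,"rz":20},
  {"x":-25,"y":275,"z":-60,"rx":6,"ry":-33,"rz":20},
  {"x":-55,"y":310,"z":-40,"rx":7,"ry":-38,"rz":19.5},
  {"x":-85,"y":345,"z":-20,"rx":7.2,"ry":-39.7,"rz":19.5},
  {"x":-114.6,"y":373.7,"z":1,"rx":7.2,"ry":-39.7,"rz":19.5},
  {"x":-114.6,"y":373.7,"z":1,"rx":7.2,"ry":-39.7,"rz":19.5},
  {"x":-114.6,"y":373.7,"z":1,"rx":7.2,"ry":-39.7,"rz":19.5},
  {"x":-114.6,"y":373.7,"z":1,"rx":7.2,"ry":-39.7,"rz":19.5},
])

```text
time: 13.5
tool_pos: [0.5604, 0.2071, 0.1968]
tool_rot: [3.138, 0.689, 3.068]
contact_force: [-0.8, -1.1, 0.2]
opening: 0.075
grip_force: 0.0
```

```bash
python3 - <<'E'
from tgt import *
st();print(observe()["qpos"].round(2));Rs=slope(RY,np.radians(40));N2=-Rs.apply([0,0,1]);g=at(SP,.015)
rel(g+N2*.04,Rs);rel(g,Rs)
S=read_camera("side");T=read_camera("top")
for n,P in(("S",S),("T",T)):
  for q in("spacer","cell_body"):print(n,q,[(np.round(d["point"],3).tolist(),round(d["confidence"],2)) for d in mark_of(P,q)[:4]])
a=cv2.resize(S["pixels"][110:255,200:300],None,fx=4,fy=4,interpolation=2);b=cv2.resize(T["pixels"][110:255,150:250],None,fx=4,fy=4,interpolation=2)
cv2.imwrite("pics/c4.png",cv2.convertScaleAbs(np.hstack([a,b]),alpha=1.6))
E
```

```text
t 13.5 grasp [0.5902 0.205  0.1606] rot [3.138 0.689 3.068] F [-0.8 -1.1  0.2] open 0.075 grip 0.0
[ 0.33  0.42  1.91 -0.99  0.3  -0.28]
{'x': -1.7, 'y': -3.4, 'z': 67.7, 'rx': 0.1, 'ry': -0.5, 'rz': -0.1}
{'x': -2.0, 'y': -3.5, 'z': 107.7, 'rx': 0.1, 'ry': -0.5, 'rz': -0.1}
S spacer [([0.666, 0.201, 0.065], 0.68)]
S cell_body [([0.677, -0.499, -0.002], 0.85), ([0.517, -0.507, 0.001], 0.67), ([0.557, -0.182, -0.003], 0.56), ([0.556, -0.19, 0.01], 0.43)]
T spacer [([0.666, 0.198, 0.068], 0.47)]
T cell_body [([0.556, -0.183, 0.01], 0.63), ([0.515, -0.514, -0.005], 0.59), ([0.677, -0.494, -0.002], 0.57)]
```

View pics/c4.png

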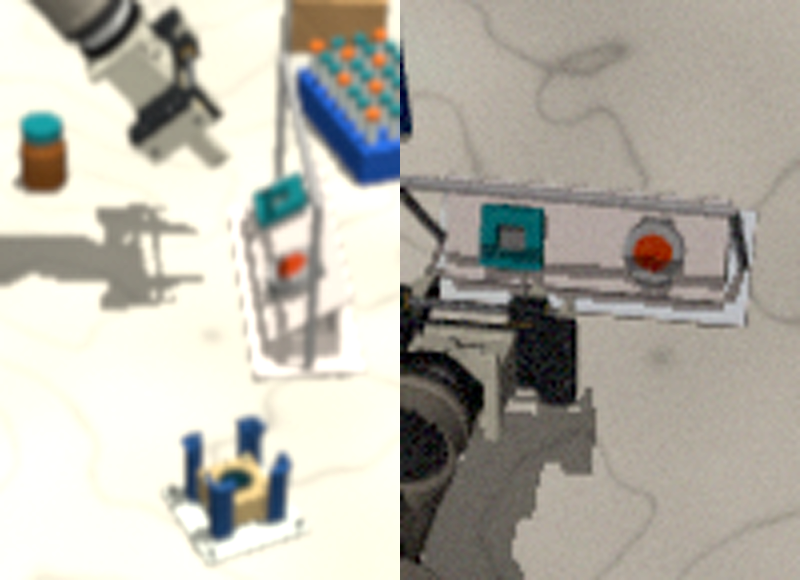

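The side crop shows the body down in the jig at (240,480) and the gripper aimed at the teal spacer at (280,200), under the bar. Joints 4 and 5 are near their limits, so I'm advancing partway to check.

Call:
arm_command([
  {"x":-1.7,"y":-2.5,"z":25,"rx":0,"ry":-0.5,"rz":0},
  {"x":-1.7,"y":-2.5,"z":50,"rx":0,"ry":-0.5,"rz":0},
  {"x":-1.7,"y":-2.5,"z":67,"rx":0,"ry":-0.5,"rz":0},
  {"x":-1.7,"y":-2.5,"z":67,"rx":0,"ry":-0.5,"rz":0},
  {"x":-1.7,"y":-2.5,"z":67,"rx":0,"ry":-0.5,"rz":0},
])

```text
time: 14.3
tool_pos: [0.6119, 0.2029, 0.1661]
tool_rot: [-3.131, 0.682, 3.071]
contact_force: [-0.2, -0.2, 0.3]
opening: 0.0752
grip_force: 0.0
```

```bash
sed -i 's/^def at/SP=SP+[-.001,.001,0]\ndef at/' tgt.py; python3 - <<'E'
from tgt import *
st();print(observe()["qpos"].round(3));Rs=slope(RY,np.radians(40));N2=-Rs.apply([0,0,1]);g=at(SP,.015)
rel(g+N2*.02,Rs);rel(g,Rs)
E
```

```text
t 14.3 grasp [0.6414 0.2003 0.1296] rot [-3.131  0.682  3.071] F [-0.2 -0.2  0.3] open 0.0752 grip 0.0
[ 0.293  0.53   1.809 -0.996  0.283 -0.305]
{'x': 19.1, 'y': -1.5, 'z': 30.6, 'rx': -0.6, 'ry': -1.0, 'rz': 0.0}
{'x': 18.8, 'y': -1.3, 'z': 50.6, 'rx': -0.6, 'ry': -1.0, 'rz': 0.0}
```

The 40° tilt is clamped by the wrist range. I'll use 33° and grip 9 mm down-slope of centre to keep clearance from the post.

```bash
cat >> tgt.py <<'E'
TH=np.radians(33); Rs=slope(RY,TH); N2=-Rs.apply([0,0,1])
def gp(c,h=.014,off=.009): return at(c,h)-UP*off
E
python3 - <<'E'
from tgt import *
g=gp(SP)
rel(g+N2*.06,Rs);rel(g,Rs)
E
```

```text
{'x': 15.8, 'y': -1.9, 'z': -9.2, 'rx': -0.6, 'ry': 6.0, 'rz': -0.0}
{'x': 22.1, 'y': -1.3, 'z': 50.5, 'rx': -0.6, 'ry': 6.0, 'rz': -0.0}
```

Call:
arm_command([
  {"x":8,"y":-1.9,"z":-9,"rx":-0.6,"ry":3,"rz":0},
  {"x":15.8,"y":-1.9,"z":-9,"rx":-0.6,"ry":6,"rz":0},
  {"x":15.8,"y":-1.9,"z":-9,"rx":-0.6,"ry":6,"rz":0},
  {"x":15.8,"y":-1.9,"z":-9,"rx":-0.6,"ry":6,"rz":0},
])

```text
time: 14.7
tool_pos: [0.5941, 0.2029, 0.1637]
tool_rot: [3.141, 0.579, 3.07]
contact_force: [0.7, -0.3, 0.1]
opening: 0.0748
grip_force: 0.0
```

```bash
python3 - <<'E'
from tgt import *
st();print(observe()["qpos"].round(3));g=gp(SP)
rel(g+N2*.02,Rs);rel(g,Rs)
E
```

```text
t 14.7 grasp [0.6198 0.2011 0.1243] rot [3.141 0.579 3.07 ] F [ 0.7 -0.3  0.1] open 0.0748 grip 0.0
[ 0.284  0.511  1.796 -0.603  0.341 -0.694]
{'x': 0.6, 'y': -0.6, 'z': 40.1, 'rx': 0.0, 'ry': 0.2, 'rz': -0.0}
{'x': 0.6, 'y': -0.6, 'z': 60.1, 'rx': 0.0, 'ry': 0.2, 'rz': -0.0}
```

Good: the joints are well inside their ranges. Advancing.

Call:
arm_command([
  {"x":0.6,"y":-0.6,"z":20,"rx":0,"ry":0,"rz":0},
  {"x":0.6,"y":-0.6,"z":38,"rx":0,"ry":0,"rz":0},
  {"x":0.6,"y":-0.6,"z":50,"rx":0,"ry":0,"rz":0},
  {"x":0.6,"y":-0.6,"z":55,"rx":0,"ry":0,"rz":0},
  {"x":0.6,"y":-0.6,"z":55,"rx":0,"ry":0,"rz":0},
])

```text
time: 15.2
tool_pos: [0.624, 0.2011, 0.1165]
tool_rot: [-3.141, 0.575, 3.071]
contact_force: [-0.1, -0.2, 0.8]
opening: 0.0749
grip_force: 0.0
```

```bash
python3 - <<'E'
from tgt import *
st();print(observe()["qpos"].round(3));g=gp(SP)
rel(g,Rs)
E
```

```text
t 15.2 grasp [0.6495 0.1993 0.077 ] rot [-3.141  0.575  3.071] F [-0.1 -0.2  0.8] open 0.0749 grip 0.0
[ 0.265  0.623  1.752 -0.702  0.282 -0.604]
{'x': -0.1, 'y': -0.9, 'z': 4.2, 'rx': -0.0, 'ry': -0.0, 'rz': 0.0}
```

Call:
arm_command([
  {"x":-1.3,"y":-0.9,"z":2,"rx":0,"ry":1.5,"rz":0},
  {"x":-1.3,"y":-0.9,"z":4.2,"rx":0,"ry":1.5,"rz":0},
  {"x":-1.3,"y":-0.9,"z":4.2,"rx":0,"ry":1.5,"rz":0},
])

```text
time: 15.5
tool_pos: [0.6273, 0.2, 0.1145]
tool_rot: [-3.141, 0.551, 3.07]
contact_force: [-0.6, 0.1, 0.2]
opening: 0.0748
grip_force: 0.0
```

Call:
arm_command([
  {"x":0,"y":0,"z":0,"rx":0,"ry":0,"rz":0},
  {"x":0,"y":0,"z":0,"rx":0,"ry":0,"rz":0},
  {"x":0,"y":0,"z":0,"rx":0,"ry":0,"rz":0},
  {"x":0,"y":0,"z":0,"rx":0,"ry":0,"rz":0},
], hand=40)

```text
time: 15.9
tool_pos: [0.6271, 0.2, 0.1141]
tool_rot: [-3.141, 0.549, 3.071]
contact_force: [-1.3, -0.5, 1.2]
opening: 0.0539
grip_force: 25.0
```

```bash
python3 - <<'E'
from tgt import *
st();print(observe()["qpos"].round(3));g=gp(SP)
rel(g,Rs)
E
```

```text
t 15.9 grasp [0.6516 0.1982 0.074 ] rot [-3.141  0.549  3.071] F [-1.3 -0.5  1.2] open 0.0539 grip 25.0
[ 0.258  0.63   1.73  -0.595  0.306 -0.715]
{'x': 1.2, 'y': -0.0, 'z': 0.5, 'rx': -0.0, 'ry': -1.5, 'rz': 0.0}
```

```bash
cat > hold.py <<'E'
from tgt import *; import json
def grab(name,c):
    o=observe();Rt=R.from_euler('xyz',o["tool_rot"]);Rp=R.from_euler('z',RY)*R.from_euler('y',-np.pi/6)
    json.dump(dict(p=Rt.inv().apply(c-np.array(o["tool_pos"])).tolist(),q=(Rp.inv()*Rt).as_quat().tolist()),open(name,"w"))
def place(name,pos,yaw=JY):
    d=json.load(open(name));Rt=R.from_euler('z',yaw)*R.from_quat(d["q"]);tcp=np.array(pos)-Rt.apply(d["p"])
    rel(tcp,Rt,off=0)
E
python3 - <<'E'
from hold import *
grab("sp.json",SP);print(open("sp.json").read())
place("sp.json",(.5,.05,.16),.1);place("sp.json",(*JIG,.13))
E
```

```text
{"p": [-0.008726611273651352, -3.0743307490358867e-06, 0.06170622644104706], "q": [8.572481778518215e-06, -0.9999181205578022, 0.0003527616882450218, -0.012791703008462288]}
{'x': 51.7, 'y': -160.5, 'z': -157.4, 'rx': -2.8, 'ry': 29.9, 'rz': -9.5}
{'x': 6.2, 'y': -395.0, 'z': -94.2, 'rx': -5.8, 'ry': 29.7, 'rz': -19.7}
```

Call:
arm_command([
  {"x":0,"y":0,"z":-8,"rx":0,"ry":0,"rz":0},
  {"x":0,"y":0,"z":-25,"rx":0,"ry":0,"rz":0},
  {"x":0,"y":0,"z":-55,"rx":0,"ry":0,"rz":0},
  {"x":0,"y":0,"z":-90,"rx":0,"ry":0,"rz":0},
  {"x":0,"y":0,"z":-120,"rx":0,"ry":0,"rz":0},
  {"x":0,"y":0,"z":-120,"rx":0,"ry":0,"rz":0},
  {"x":0,"y":0,"z":-120,"rx":0,"ry":0,"rz":0},
])

```text
time: 16.6
tool_pos: [0.5645, 0.2045, 0.2169]
tool_rot: [-3.141, 0.55, 3.07]
contact_force: [0.3, -0.3, -0.9]
opening: 0.054
grip_force: 25.0
```

```bash
python3 - <<'E'
from hold import *
st();print(observe()["qpos"].round(3))
place("sp.json",(.5,.05,.16),.1);place("sp.json",(*JIG,.125))
E
```

```text
t 16.6 grasp [0.589  0.2028 0.1768] rot [-3.141  0.55   3.07 ] F [ 0.3 -0.3 -0.9] open 0.054 grip 25.0
[ 0.3    0.394  1.795 -0.432  0.471 -0.861]
{'x': 51.8, 'y': -160.4, 'z': -37.1, 'rx': -2.8, 'ry': 30.0, 'rz': -9.5}
{'x': 8.9, 'y': -395.0, 'z': 30.3, 'rx': -5.8, 'ry': 29.7, 'rz': -19.7}
```

Call:
arm_command([
  {"x":15,"y":-45,"z":-15,"rx":-1,"ry":8,"rz":-2.5},
  {"x":30,"y":-90,"z":-25,"rx":-2,"ry":16,"rz":-5},
  {"x":45,"y":-130,"z":-35,"rx":-2.5,"ry":24,"rz":-8},
  {"x":52,"y":-170,"z":-37,"rx":-3,"ry":30,"rz":-10},
  {"x":45,"y":-215,"z":-33,"rx":-3.5,"ry":30,"rz":-12},
  {"x":38,"y":-260,"z":-22,"rx":-4,"ry":30,"rz":-14},
  {"x":28,"y":-300,"z":-8,"rx":-4.7,"ry":30,"rz":-16},
  {"x":18,"y":-340,"z":8,"rx":-5.3,"ry":29.7,"rz":-18},
  {"x":10,"y":-380,"z":22,"rx":-5.8,"ry":29.7,"rz":-19.7},
  {"x":8.9,"y":-395,"z":30,"rx":-5.8,"ry":29.7,"rz":-19.7},
  {"x":8.9,"y":-395,"z":30,"rx":-5.8,"ry":29.7,"rz":-19.7},
  {"x":8.9,"y":-395,"z":30,"rx":-5.8,"ry":29.7,"rz":-19.7},
  {"x":8.9,"y":-395,"z":30,"rx":-5.8,"ry":29.7,"rz":-19.7},
])

```text
time: 17.9
tool_pos: [0.5443, -0.1887, 0.1861]
tool_rot: [3.142, 0.024, -2.858]
contact_force: [-0.2, 0.5, -0.2]
opening: 0.0535
grip_force: 25.0
```

```bash
cat > m5.py <<'E'
from hold import *; from fit import *; import sys
np.set_printoptions(precision=4,suppress=True)
q,f,k=sys.argv[1:4]
st();place(f,(*JIG,.06));d=json.load(open(f))
o=observe();Rt=R.from_euler('xyz',o["tool_rot"]);e=np.array(o["tool_pos"])+Rt.apply(d["p"]);Rp=Rt*R.from_quat(d["q"]).inv()
print("expected part origin",e,"tilt",np.degrees(np.arccos(Rp.as_matrix()[2,2])))
c=e+[0,0,.006]
for cam in("side","side","top"):
    P=read_camera(cam);m=pick(P,q,c)
    print(cam,[(np.round(x["point"],3).tolist(),round(x["confidence"],2)) for x in mark_of(P,q)[:3]])
    if m is None: continue
    u=np.argwhere(m).mean(0)[::-1];print(" mask",m.sum(),u,px(P,c))
    if np.hypot(*(u-px(P,c)))<8:
        M=Rp.as_matrix();ft=fit([(P,m,spacer() if q=="spacer" else disc(),None,0)],np.array([e[0],e[1]]),lambda x,k:(lambda p:p@M.T+np.array([x[0],x[1],e[2]])),np.array([.004,.004]))
        print(" fit",ft.x,ft.fun)
    if cam=="side":
        cv2.imwrite("pics/%s.png"%k,cv2.convertScaleAbs(cv2.resize(P["pixels"][180:270,200:320],None,fx=6,fy=6,interpolation=2),alpha=1.6))
E
python3 m5.py spacer sp.json c5
```

```text
t 17.9 grasp [ 0.5454 -0.1884  0.1392] rot [ 3.142  0.024 -2.858] F [-0.2  0.5 -0.2] open 0.0535 grip 25.0
{'x': 1.6, 'y': -1.3, 'z': 64.7, 'rx': 0.0, 'ry': -0.1, 'rz': 0.1}
expected part origin [ 0.5541 -0.1859  0.1247] tilt 0.09663596405855458
side [([0.556, -0.18, 0.121], 0.6)]
 mask 30 [252.8    212.3333] [258.5774 210.398 ]
 fit [ 0.5991 -0.2579] 1.0
side [([0.556, -0.182, 0.123], 0.51)]
 mask 47 [253.1064 212.4255] [258.5774 210.398 ]
 fit [ 0.5941 -0.2739] 1.0
top []
 mask 109 [294.7156 213.8716] [288.1106 200.2166]
```

View pics/c5.png

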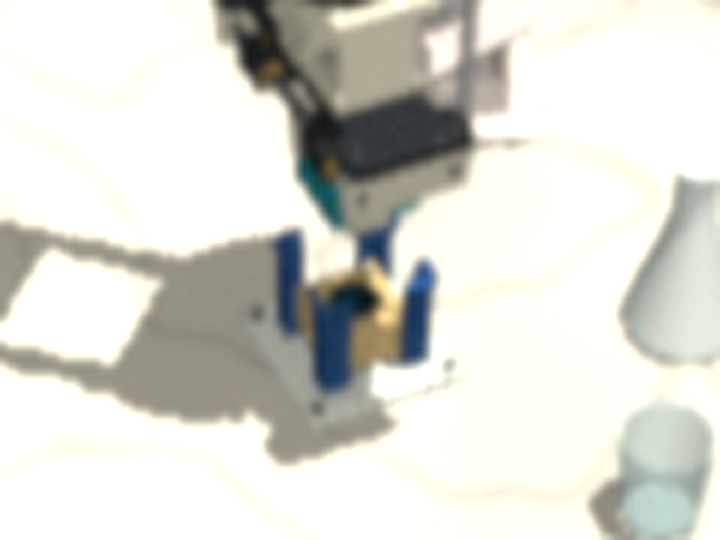

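The side crop shows the teal spacer in the gripper at (320,190) above the guides, with the body seated below at (355,320). I'm lowering it with a softer grip so the flare can centre it.

Call:
arm_command([
  {"x":1.5,"y":-1.3,"z":20,"rx":0,"ry":0,"rz":0},
  {"x":1.5,"y":-1.3,"z":36,"rx":0,"ry":0,"rz":0},
  {"x":1.5,"y":-1.3,"z":48,"rx":0,"ry":0,"rz":0},
  {"x":1.5,"y":-1.3,"z":56,"rx":0,"ry":0,"rz":0},
  {"x":1.5,"y":-1.3,"z":60,"rx":0,"ry":0,"rz":0},
  {"x":1.5,"y":-1.3,"z":60,"rx":0,"ry":0,"rz":0},
], hand=40, squeeze=8)

```text
time: 18.95
tool_pos: [0.548, -0.1919, 0.1289]
tool_rot: [-3.136, 0.033, -2.859]
contact_force: [5.7, 2.7, 7.5]
opening: 0.0538
grip_force: 13.6
```

```bash
python3 - <<'E'
from hold import *
st();place("sp.json",(*JIG,.042))
E
```

```text
t 18.95 grasp [ 0.5496 -0.1918  0.0819] rot [-3.136  0.033 -2.859] F [5.7 2.7 7.5] open 0.0538 grip 13.6
{'x': 3.6, 'y': 2.9, 'z': 25.3, 'rx': -0.3, 'ry': 0.4, 'rz': -0.0}
```

Contact at about 8 N. Readings taken right after a move aren't settled, so I'll back up a little, settle and re-measure.

Call:
arm_command([
  {"x":0,"y":0,"z":-14,"rx":0,"ry":0,"rz":0},
  {"x":0,"y":0,"z":-14,"rx":0,"ry":0,"rz":0},
  {"x":0,"y":0,"z":-14,"rx":0,"ry":0,"rz":0},
  {"x":0,"y":0,"z":-14,"rx":0,"ry":0,"rz":0},
  {"x":0,"y":0,"z":-14,"rx":0,"ry":0,"rz":0},
  {"x":0,"y":0,"z":-14,"rx":0,"ry":0,"rz":0},
])

```text
time: 19.55
tool_pos: [0.5446, -0.1915, 0.1404]
tool_rot: [-3.141, 0.025, -2.859]
contact_force: [1.8, 2.0, 4.4]
opening: 0.0538
grip_force: 10.5
```

```bash
python3 - <<'E'
from hold import *; from fit import *
np.set_printoptions(precision=4,suppress=True)
st();place("sp.json",(*JIG,.042));d=json.load(open("sp.json"))
o=observe();Rt=R.from_euler('xyz',o["tool_rot"]);e=np.array(o["tool_pos"])+Rt.apply(d["p"]);print("exp",e)
for cam in("side","top"):
    P=read_camera(cam);B=P["pixels"].astype(int)
    u,v=px(P,e+[0,0,.006]).astype(int);r=22
    w=B[v-r:v+r,u-r:u+r]; m=(w[...,0]-w[...,2]>18)&(w[...,1]-w[...,2]>18)&(w[...,1]>w[...,0]-12)
    a=np.argwhere(m);print(cam,m.sum(),a.min(0)[::-1]+[u-r,v-r] if len(a) else 0,a.max(0)[::-1]+[u-r,v-r] if len(a) else 0)
    M=R.from_euler('z',.283).as_matrix();print(px(P,e),[px(P,e+M@np.array(c)/1000).round(1).tolist() for c in((-27,-27,0),(-27,-27,12),(-27,27,0),(27,-27,0))])
    cv2.imwrite("pics/z_%s.png"%cam,cv2.convertScaleAbs(cv2.resize(B[v-30:v+40,u-35:u+35].astype(np.uint8),None,fx=7,fy=7,interpolation=2),alpha=1.6))
a=cv2.imread("pics/z_side.png");b=cv2.imread("pics/z_top.png");cv2.imwrite("pics/z.png",cv2.resize(np.hstack([a,b]),None,fx=.8,fy=.8))
st()
E
```

```text
t 19.55 grasp [ 0.5458 -0.1912  0.0934] rot [-3.141  0.025 -2.859] F [1.8 2.  4.4] open 0.0538 grip 10.5
{'x': 0.5, 'y': 1.5, 'z': 36.9, 'rx': -0.0, 'ry': -0.0, 'rz': -0.0}
exp [ 0.5545 -0.1887  0.0789]
side 33 [249 218] [256 228]
[258.5881 222.307 ] [[254.8, 229.4], [254.9, 226.8], [248.3, 219.7], [269.0, 224.9]]
top 10 [281 198] [285 208]
[287.6259 202.6728] [[297.4, 208.2], [297.8, 207.7], [282.2, 212.2], [293.0, 193.2]]
t 19.65 grasp [ 0.5458 -0.1912  0.0934] rot [-3.141  0.025 -2.859] F [0.3 2.6 4. ] open 0.0538 grip 10.5
```

View pics/z.png

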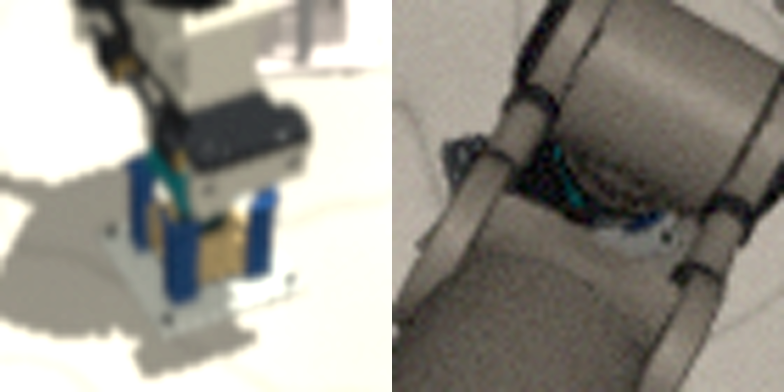

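The images show the spacer just at the guide tops. I gripped it 9 mm off-centre, so a finger edge (9+9.5 mm) fouls the ±17.5 mm guide opening. I'll set it down on free bench in front of the rack and regrasp it centred.

```bash
python3 - <<'E'
from hold import *
d=json.load(open("sp.json"));st()
o=observe();Rt=R.from_euler('xyz',o["tool_rot"])
def t(z):
    Rn=R.from_euler('z',JY)*R.from_quat(d["q"]);rel(np.array([.46,.02,z]),Rn,off=0)
t(.16);t(.09);t(.067)
E
```

```text
t 19.65 grasp [ 0.5458 -0.1912  0.0934] rot [-3.141  0.025 -2.859] F [0.3 2.6 4. ] open 0.0538 grip 10.5
{'x': 21.7, 'y': 226.7, 'z': -20.4, 'rx': -0.0, 'ry': -0.0, 'rz': -0.0}
{'x': 23.5, 'y': 226.8, 'z': 49.6, 'rx': -0.0, 'ry': -0.0, 'rz': -0.0}
{'x': 24.1, 'y': 226.8, 'z': 72.6, 'rx': -0.0, 'ry': -0.0, 'rz': -0.0}
```

Call:
arm_command([
  {"x":0,"y":0,"z":-20,"rx":0,"ry":0,"rz":0},
  {"x":0,"y":0,"z":-45,"rx":0,"ry":0,"rz":0},
  {"x":2,"y":30,"z":-55,"rx":0,"ry":0,"rz":0},
  {"x":7,"y":75,"z":-55,"rx":0,"ry":0,"rz":0},
  {"x":14,"y":120,"z":-50,"rx":0,"ry":0,"rz":0},
  {"x":19,"y":160,"z":-30,"rx":0,"ry":0,"rz":0},
  {"x":22,"y":200,"z":-5,"rx":0,"ry":0,"rz":0},
  {"x":23.5,"y":227,"z":25,"rx":0,"ry":0,"rz":0},
  {"x":23.5,"y":227,"z":45,"rx":0,"ry":0,"rz":0},
  {"x":23.5,"y":227,"z":50,"rx":0,"ry":0,"rz":0},
  {"x":23.5,"y":227,"z":50,"rx":0,"ry":0,"rz":0},
  {"x":23.5,"y":227,"z":50,"rx":0,"ry":0,"rz":0},
  {"x":23.5,"y":227,"z":50,"rx":0,"ry":0,"rz":0},
], hand=40, squeeze=20)

```text
time: 20.95
tool_pos: [0.4606, 0.0196, 0.0904]
tool_rot: [-3.14, 0.026, -2.86]
contact_force: [-0.2, 0.1, -0.0]
opening: 0.0535
grip_force: 20.0
```

```bash
python3 - <<'E'
from hold import *
st();print(observe()["tool_pos"])
for c in("side","top"):
    P=read_camera(c)
    print(c,[(np.round(x["point"],3).tolist(),round(x["confidence"],2)) for x in mark_of(P,"spacer")[:3]])
st()
E
```

```text
t 20.95 grasp [0.4618 0.0198 0.0435] rot [-3.14   0.026 -2.86 ] F [-0.2  0.1 -0. ] open 0.0535 grip 20.0
[0.46058135 0.01956255 0.09044326]
side [([0.468, 0.029, 0.029], 0.38)]
top []
t 21.15 grasp [0.4614 0.0202 0.0431] rot [-3.14   0.026 -2.859] F [ 0.1 -0.4 -0.6] open 0.0539 grip 20.0
```

Down to just above the bench and release.

Call:
arm_command([
  {"x":0,"y":0,"z":10,"rx":0,"ry":0,"rz":0},
  {"x":0,"y":0,"z":18,"rx":0,"ry":0,"rz":0},
  {"x":0,"y":0,"z":22,"rx":0,"ry":0,"rz":0},
  {"x":0,"y":0,"z":22,"rx":0,"ry":0,"rz":0},
  {"x":0,"y":0,"z":22,"rx":0,"ry":0,"rz":0},
])

```text
time: 21.65
tool_pos: [0.4603, 0.0204, 0.0673]
tool_rot: [-3.141, 0.024, -2.859]
contact_force: [0.6, 0.3, -0.5]
opening: 0.0538
grip_force: 20.0
```

Call:
arm_command([
  {"x":0,"y":0,"z":0,"rx":0,"ry":0,"rz":0},
  {"x":0,"y":0,"z":0,"rx":0,"ry":0,"rz":0},
  {"x":0,"y":0,"z":0,"rx":0,"ry":0,"rz":0},
  {"x":0,"y":0,"z":-20,"rx":0,"ry":0,"rz":0},
  {"x":30,"y":0,"z":-60,"rx":0,"ry":0,"rz":0},
  {"x":75,"y":0,"z":-80,"rx":0,"ry":0,"rz":0},
  {"x":120,"y":0,"z":-90,"rx":0,"ry":0,"rz":0},
  {"x":120,"y":0,"z":-90,"rx":0,"ry":0,"rz":0},
  {"x":120,"y":0,"z":-90,"rx":0,"ry":0,"rz":0},
  {"x":120,"y":0,"z":-90,"rx":0,"ry":0,"rz":0},
], hand=75)

```text
time: 22.65
tool_pos: [0.3441, -0.0139, 0.1549]
tool_rot: [-3.14, 0.026, -2.859]
contact_force: [0.8, -0.0, 0.5]
opening: 0.0746
grip_force: 0.0
```

```bash
cat > m6.py <<'E'
from hold import *; from fit import *
np.set_printoptions(precision=4,suppress=True)
st();h=[box(-13,13,-13,13,0,0),box(-13,13,-13,13,12,12)];obs=[]
n0=(.469,.021,.006)
for c in("side","side","top"):
    P=read_camera(c)
    print(c,[(np.round(x["point"],3).tolist(),round(x["confidence"],2)) for x in mark_of(P,"spacer")[:3]])
    m=pick(P,"spacer",n0)
    if m is None: continue
    u=np.argwhere(m).mean(0)[::-1];print(m.sum(),u,px(P,n0))
    if np.hypot(*(u-px(P,n0)))<8:
        hl=h if c=="top" else None
        f=fit([(P,m,spacer(),h,0)],np.array([.469,.021,.283]),lambda x,k:upright(np.array([x[0],x[1],0,x[2]])),np.array([.004,.004,.1]));print(c,f.x,f.fun)
        obs.append((P,m,spacer(),h,0))
f=fit(obs,np.array([.469,.021,0,.283]),upright,np.array([.004,.004,.004,.1]));print("both",f.x,f.fun)
st()
E
python3 m6.py
```

```text
t 22.65 grasp [ 0.3453 -0.0136  0.1079] rot [-3.14   0.026 -2.859] F [ 0.8 -0.   0.5] open 0.0746 grip 0.0
side [([0.468, 0.027, -0.002], 0.6)]
163 [228.1288 202.681 ] [228.0841 202.7053]
side [0.4694 0.0222 0.305 ] 0.09246951395224347
side [([0.558, -0.185, -0.003], 0.72), ([0.467, 0.027, -0.002], 0.66)]
165 [228.5879 202.4424] [228.0841 202.7053]
side [0.4705 0.023  0.265 ] 0.09524878474733574
top [([0.466, 0.021, 0.002], 0.76)]
145 [227.7103 227.8207] [226.83   228.2545]
top [0.4704 0.022  0.2996] 0.3114942526958627
both [0.4702 0.0219 0.0002 0.2796] 0.5151041696876961
t 23.1 grasp [ 0.3442 -0.0133  0.1074] rot [-3.141  0.024 -2.858] F [ 0.9 -0.   0.1] open 0.0751 grip 0.0
```

The spacer lies flat at (0.470, 0.022), with yaw about 0.28. Regrasping it centred with a vertical tool.

```bash
python3 - <<'E'
from hold import *
Rt=down(np.pi+.283);rel((.47,.022,.07),Rt);rel((.47,.022,.0197),Rt)
E
```

```text
{'x': -130.8, 'y': -1.2, 'z': 40.6, 'rx': -0.0, 'ry': 1.4, 'rz': 0.0}
{'x': -129.6, 'y': -1.2, 'z': 90.9, 'rx': -0.0, 'ry': 1.4, 'rz': 0.0}
```

Call:
arm_command([
  {"x":-45,"y":-1,"z":15,"rx":0,"ry":1.4,"rz":0},
  {"x":-90,"y":-1,"z":30,"rx":0,"ry":1.4,"rz":0},
  {"x":-125,"y":-1,"z":40,"rx":0,"ry":1.4,"rz":0},
  {"x":-130.6,"y":-1.2,"z":52,"rx":0,"ry":1.4,"rz":0},
  {"x":-130.6,"y":-1.2,"z":62,"rx":0,"ry":1.4,"rz":0},
  {"x":-130.6,"y":-1.2,"z":62,"rx":0,"ry":1.4,"rz":0},
  {"x":-130.6,"y":-1.2,"z":62,"rx":0,"ry":1.4,"rz":0},
  {"x":-130.6,"y":-1.2,"z":62,"rx":0,"ry":1.4,"rz":0},
])

```text
time: 23.9
tool_pos: [0.4696, 0.0216, 0.0964]
tool_rot: [-3.141, 0.001, -2.859]
contact_force: [0.9, 0.1, 0.1]
opening: 0.0754
grip_force: 0.0
```

```bash
python3 - <<'E'
from hold import *
st();Rt=down(np.pi+.283);rel((.47,.022,.0197),Rt)
E
```

```text
t 23.9 grasp [0.4697 0.0216 0.0494] rot [-3.141e+00  1.000e-03 -2.859e+00] F [0.9 0.1 0.1] open 0.0754 grip 0.0
{'x': -0.4, 'y': 0.3, 'z': 29.7, 'rx': -0.1, 'ry': 0.0, 'rz': -0.0}
```

Call:
arm_command([
  {"x":-0.4,"y":0.3,"z":15,"rx":0,"ry":0,"rz":0},
  {"x":-0.4,"y":0.3,"z":25,"rx":0,"ry":0,"rz":0},
  {"x":-0.4,"y":0.3,"z":29.5,"rx":0,"ry":0,"rz":0},
  {"x":-0.4,"y":0.3,"z":29.5,"rx":0,"ry":0,"rz":0},
  {"x":-0.4,"y":0.3,"z":29.5,"rx":0,"ry":0,"rz":0},
])

```text
time: 24.4
tool_pos: [0.4706, 0.0223, 0.0665]
tool_rot: [-3.141, 0.001, -2.859]
contact_force: [-0.4, -0.3, -0.5]
opening: 0.0749
grip_force: 0.0
```

Call:
arm_command([
  {"x":0,"y":0,"z":0,"rx":0,"ry":0,"rz":0},
  {"x":0,"y":0,"z":0,"rx":0,"ry":0,"rz":0},
  {"x":0,"y":0,"z":0,"rx":0,"ry":0,"rz":0},
  {"x":0,"y":0,"z":0,"rx":0,"ry":0,"rz":0},
  {"x":0,"y":0,"z":0,"rx":0,"ry":0,"rz":0},
], hand=40, squeeze=15)

```text
time: 24.9
tool_pos: [0.4706, 0.0224, 0.0665]
tool_rot: [-3.141, 0.001, -2.859]
contact_force: [-0.9, 0.5, 1.4]
opening: 0.054
grip_force: 15.0
```

```bash
python3 - <<'E'
from hold import *
st();Rt=down(np.pi+.283);rel((*JIG,.13),Rt)
E
```

```text
t 24.9 grasp [0.4706 0.0223 0.0195] rot [-3.141e+00  1.000e-03 -2.859e+00] F [-0.9  0.5  1.4] open 0.054 grip 15.0
{'x': -22.1, 'y': -224.8, 'z': -110.3, 'rx': -0.1, 'ry': 0.0, 'rz': -0.0}
```

Call:
arm_command([
  {"x":0,"y":0,"z":-20,"rx":0,"ry":0,"rz":0},
  {"x":0,"y":0,"z":-60,"rx":0,"ry":0,"rz":0},
  {"x":-3,"y":-30,"z":-95,"rx":0,"ry":0,"rz":0},
  {"x":-7,"y":-75,"z":-110,"rx":0,"ry":0,"rz":0},
  {"x":-12,"y":-120,"z":-110,"rx":0,"ry":0,"rz":0},
  {"x":-17,"y":-165,"z":-110,"rx":0,"ry":0,"rz":0},
  {"x":-21,"y":-205,"z":-110,"rx":0,"ry":0,"rz":0},
  {"x":-22.1,"y":-224.8,"z":-110,"rx":0,"ry":0,"rz":0},
  {"x":-22.1,"y":-224.8,"z":-95,"rx":0,"ry":0,"rz":0},
  {"x":-22.1,"y":-224.8,"z":-90,"rx":0,"ry":0,"rz":0},
  {"x":-22.1,"y":-224.8,"z":-90,"rx":0,"ry":0,"rz":0},
  {"x":-22.1,"y":-224.8,"z":-90,"rx":0,"ry":0,"rz":0},
  {"x":-22.1,"y":-224.8,"z":-90,"rx":0,"ry":0,"rz":0},
])

```text
time: 26.2
tool_pos: [0.5547, -0.1868, 0.1572]
tool_rot: [-3.14, 0.001, -2.858]
contact_force: [-0.4, -0.0, -1.0]
opening: 0.0535
grip_force: 15.0
```

```bash
python3 - <<'E'
from hold import *
st();Rt=down(np.pi+.283);rel((*JIG,.0615),Rt)
E
```

```text
t 26.2 grasp [ 0.5547 -0.1869  0.1102] rot [-3.140e+00  1.000e-03 -2.858e+00] F [-0.4 -0.  -1. ] open 0.0535 grip 15.0
{'x': 0.3, 'y': -0.2, 'z': 48.7, 'rx': -0.1, 'ry': 0.1, 'rz': 0.0}
```

Call:
arm_command([
  {"x":0.2,"y":-0.2,"z":8,"rx":0,"ry":0,"rz":0},
  {"x":0.2,"y":-0.2,"z":14,"rx":0,"ry":0,"rz":0},
  {"x":0.2,"y":-0.2,"z":20,"rx":0,"ry":0,"rz":0},
  {"x":0.2,"y":-0.2,"z":25,"rx":0,"ry":0,"rz":0},
  {"x":0.2,"y":-0.2,"z":30,"rx":0,"ry":0,"rz":0},
  {"x":0.2,"y":-0.2,"z":30,"rx":0,"ry":0,"rz":0},
])

```text
time: 26.8
tool_pos: [0.5539, -0.1874, 0.1256]
tool_rot: [3.141, -0.001, -2.859]
contact_force: [0.1, 1.0, -0.7]
opening: 0.0535
grip_force: 15.0
```

```bash
python3 - <<'E'
from hold import *
st();Rt=down(np.pi+.283);rel((*JIG,.0615),Rt)
E
```

```text
t 26.8 grasp [ 0.5539 -0.1874  0.0786] rot [ 3.141e+00 -1.000e-03 -2.859e+00] F [ 0.1  1.  -0.7] open 0.0535 grip 15.0
{'x': -0.6, 'y': 0.0, 'z': 17.1, 'rx': 0.0, 'ry': -0.0, 'rz': -0.0}
```

Going in freely.

Call:
arm_command([
  {"x":-0.3,"y":0,"z":6,"rx":0,"ry":0,"rz":0},
  {"x":-0.3,"y":0,"z":11,"rx":0,"ry":0,"rz":0},
  {"x":-0.3,"y":0,"z":15,"rx":0,"ry":0,"rz":0},
  {"x":-0.3,"y":0,"z":17,"rx":0,"ry":0,"rz":0},
  {"x":-0.3,"y":0,"z":17.3,"rx":0,"ry":0,"rz":0},
  {"x":-0.3,"y":0,"z":17.3,"rx":0,"ry":0,"rz":0},
  {"x":-0.3,"y":0,"z":17.3,"rx":0,"ry":0,"rz":0},
])

```text
time: 27.5
tool_pos: [0.5548, -0.1875, 0.1095]
tool_rot: [-3.14, 0.001, -2.859]
contact_force: [0.2, -0.8, -0.4]
opening: 0.0536
grip_force: 15.0
```

Call:
arm_command([
  {"x":0,"y":0,"z":0.8,"rx":0,"ry":0,"rz":0},
  {"x":0,"y":0,"z":1.3,"rx":0,"ry":0,"rz":0},
  {"x":0,"y":0,"z":1.3,"rx":0,"ry":0,"rz":0},
])

```text
time: 27.8
tool_pos: [0.5548, -0.1875, 0.1085]
tool_rot: [-3.14, 0.001, -2.859]
contact_force: [-2.0, -0.4, 3.5]
opening: 0.0539
grip_force: 15.0
```

Call:
arm_command([
  {"x":0,"y":0,"z":0,"rx":0,"ry":0,"rz":0},
  {"x":0,"y":0,"z":0,"rx":0,"ry":0,"rz":0},
  {"x":0,"y":0,"z":0,"rx":0,"ry":0,"rz":0},
  {"x":0,"y":0,"z":-15,"rx":0,"ry":0,"rz":0},
  {"x":0,"y":0,"z":-60,"rx":0,"ry":0,"rz":0},
  {"x":0,"y":0,"z":-100,"rx":0,"ry":0,"rz":0},
  {"x":0,"y":0,"z":-100,"rx":0,"ry":0,"rz":0},
  {"x":0,"y":0,"z":-100,"rx":0,"ry":0,"rz":0},
], hand=75)

```text
time: 28.6
tool_pos: [0.5548, -0.1875, 0.2087]
tool_rot: [-3.139, 0.002, -2.859]
contact_force: [-0.4, -0.2, -1.6]
opening: 0.0751
grip_force: 0.0
```

```bash
cat >> tgt.py <<'E'
Rw=slope(RY,np.radians(30.5))*R.from_euler('z',np.radians(8))  # twisted for the disc; sign checked below
E
python3 - <<'E'
from hold import *
st();g=at(WI,.016);N3=-Rw.apply([0,0,1])
print("tool y",Rw.as_matrix()[:,1].round(3),"slope-y",slope(RY,np.radians(30.5)).as_matrix()[:,1].round(3))
for s in(8,-8):
    Q=slope(RY,np.radians(30.5))*R.from_euler('z',np.radians(s));print(s,"-y end:",(-.076*Q.as_matrix()[:,1]).round(3))
    rel(g+N3*.10,Q);rel(g,Q)
for c in("side","top"):
    P=read_camera(c)
    for q in("spacer","window","cell_body"): print(c,q,[(np.round(x["point"],3).tolist(),round(x["confidence"],2)) for x in mark_of(P,q)[:4]])
st()
E
```

```text
t 28.6 grasp [ 0.5549 -0.1876  0.1617] rot [-3.139e+00  2.000e-03 -2.859e+00] F [-0.4 -0.2 -1.6] open 0.0751 grip 0.0
tool y [0.19  0.979 0.071] slope-y [0.071 0.997 0.   ]
8 -y end: [-0.014 -0.074 -0.005]
{'x': -94.6, 'y': 248.3, 'z': 1.8, 'rx': 3.2, 'ry': -30.5, 'rz': 27.6}
{'x': -142.1, 'y': 230.9, 'z': 88.1, 'rx': 3.2, 'ry': -30.5, 'rz': 27.6}
-8 -y end: [ 0.004 -0.076  0.005]
{'x': -94.6, 'y': 248.3, 'z': 1.8, 'rx': 7.4, 'ry': -29.5, 'rz': 12.0}
{'x': -142.1, 'y': 230.9, 'z': 88.1, 'rx': 7.4, 'ry': -29.5, 'rz': 12.0}
side spacer [([0.553, -0.184, 0.039], 0.43)]
side window [([0.658, 0.075, 0.064], 0.45)]
side cell_body [([0.679, -0.5, -0.003], 0.76), ([0.52, -0.508, -0.0], 0.67), ([0.556, -0.184, 0.011], 0.38)]
top spacer [([0.553, -0.19, 0.041], 0.5)]
top window [([0.663, 0.07, 0.064], 0.68)]
top cell_body [([0.674, -0.499, 0.0], 0.79), ([0.515, -0.512, -0.005], 0.78), ([0.71, -0.338, 0.001], 0.73)]
t 29.0 grasp [ 0.5544 -0.1873  0.1602] rot [ 3.142e+00 -1.000e-03 -2.859e+00] F [ 0.2  0.3 -0.3] open 0.075 grip 0.0
```

The spacer is seated at z≈0.040. Now the disc: 30.5° tilt, with an 8° twist so the gripper's -y end swings down-slope, away from the post.

Call:
arm_command([
  {"x":5,"y":20,"z":-30,"rx":1,"ry":-6,"rz":6},
  {"x":10,"y":50,"z":-55,"rx":1.5,"ry":-10,"rz":10},
  {"x":12,"y":90,"z":-65,"rx":2,"ry":-15,"rz":15},
  {"x":5,"y":130,"z":-60,"rx":2.5,"ry":-20,"rz":20},
  {"x":-15,"y":165,"z":-50,"rx":3,"ry":-25,"rz":24},
  {"x":-40,"y":200,"z":-35,"rx":3.2,"ry":-30,"rz":27},
  {"x":-70,"y":230,"z":-15,"rx":3.2,"ry":-30.5,"rz":27.6},
  {"x":-94.6,"y":248.3,"z":1,"rx":3.2,"ry":-30.5,"rz":27.6},
  {"x":-94.6,"y":248.3,"z":1,"rx":3.2,"ry":-30.5,"rz":27.6},
  {"x":-94.6,"y":248.3,"z":1,"rx":3.2,"ry":-30.5,"rz":27.6},
  {"x":-94.6,"y":248.3,"z":1,"rx":3.2,"ry":-30.5,"rz":27.6},
  {"x":-94.6,"y":248.3,"z":1,"rx":3.2,"ry":-30.5,"rz":27.6},
], hand=80)

```text
time: 30.2
tool_pos: [0.576, 0.0764, 0.2075]
tool_rot: [3.059, 0.526, 2.908]
contact_force: [-0.2, -0.1, -0.7]
opening: 0.0797
grip_force: 0.0
```

```bash
echo 'WI=WI+[0,.001,0]'>>tgt.py; python3 - <<'E'
from hold import *
st();print(observe()["qpos"].round(3));g=at(WI,.016);N3=-Rw.apply([0,0,1])
rel(g+N3*.03,Rw);rel(g,Rw)
E
```

```text
t 30.2 grasp [0.5998 0.0748 0.167 ] rot [3.059 0.526 2.908] F [-0.2 -0.1 -0.7] open 0.0797 grip 0.0
[ 0.02   0.363  1.872 -0.125  0.379 -1.235]
{'x': 0.5, 'y': 1.8, 'z': 70.9, 'rx': -0.0, 'ry': -0.0, 'rz': -0.1}
{'x': 0.5, 'y': 1.8, 'z': 100.9, 'rx': -0.0, 'ry': -0.0, 'rz': -0.1}
```

Call:
arm_command([
  {"x":0.5,"y":1.8,"z":25,"rx":0,"ry":0,"rz":0},
  {"x":0.5,"y":1.8,"z":50,"rx":0,"ry":0,"rz":0},
  {"x":0.5,"y":1.8,"z":68,"rx":0,"ry":0,"rz":0},
  {"x":0.5,"y":1.8,"z":78,"rx":0,"ry":0,"rz":0},
  {"x":0.5,"y":1.8,"z":80,"rx":0,"ry":0,"rz":0},
  {"x":0.5,"y":1.8,"z":80,"rx":0,"ry":0,"rz":0},
  {"x":0.5,"y":1.8,"z":80,"rx":0,"ry":0,"rz":0},
])

```text
time: 30.9
tool_pos: [0.6194, 0.0774, 0.1434]
tool_rot: [3.063, 0.518, 2.91]
contact_force: [-0.1, -0.5, 0.5]
opening: 0.0801
grip_force: 0.0
```

```bash
python3 - <<'E'
from hold import *
st();print(observe()["qpos"].round(3));g=at(WI,.016)
rel(g,Rw)
E
```

```text
t 30.9 grasp [0.6429 0.0756 0.1027] rot [3.063 0.518 2.91 ] F [-0.1 -0.5  0.5] open 0.0801 grip 0.0
[ 0.021  0.529  1.813 -0.17   0.283 -1.188]
{'x': 4.5, 'y': -2.7, 'z': 23.8, 'rx': -0.2, 'ry': -0.5, 'rz': -0.0}
```

Clamped again by the joint-5 limit. I'll use a 26.5° tilt with a 12° twist, which still clears the post by about 8 mm.

```bash
echo "Rw=slope(RY,np.radians(26.5))*R.from_euler('z',np.radians(12))">>tgt.py; python3 - <<'E'
from hold import *
g=at(WI,.016)-UP*.002;N3=-Rw.apply([0,0,1])
rel(g+N3*.035,Rw);rel(g,Rw)
E
```

```text
{'x': 1.1, 'y': -2.3, 'z': -11.0, 'rx': 0.5, 'ry': 3.4, 'rz': 4.0}
{'x': 3.2, 'y': -2.5, 'z': 23.9, 'rx': 0.5, 'ry': 3.4, 'rz': 4.0}
```

Call:
arm_command([
  {"x":1,"y":-1,"z":-11,"rx":0.3,"ry":1.5,"rz":2},
  {"x":1.1,"y":-2.3,"z":-11,"rx":0.5,"ry":3.4,"rz":4},
  {"x":1.1,"y":-2.3,"z":-11,"rx":0.5,"ry":3.4,"rz":4},
  {"x":1.1,"y":-2.3,"z":-11,"rx":0.5,"ry":3.4,"rz":4},
  {"x":1.1,"y":-2.3,"z":-11,"rx":0.5,"ry":3.4,"rz":4},
])

```text
time: 31.4
tool_pos: [0.6123, 0.0759, 0.1513]
tool_rot: [3.039, 0.451, 2.838]
contact_force: [-0.1, -1.1, -0.4]
opening: 0.0803
grip_force: 0.0
```

```bash
python3 - <<'E'
from hold import *
st();print(observe()["qpos"].round(3));g=at(WI,.016)-UP*.002
rel(g,Rw)
E
```

```text
t 31.4 grasp [0.6332 0.0745 0.1092] rot [3.039 0.451 2.838] F [-0.1 -1.1 -0.4] open 0.0803 grip 0.0
[ 0.015  0.512  1.784 -0.101  0.386 -1.191]
{'x': -0.7, 'y': -0.0, 'z': 34.3, 'rx': 0.0, 'ry': -0.0, 'rz': 0.0}
```

Call:
arm_command([
  {"x":-0.7,"y":0,"z":14,"rx":0,"ry":0,"rz":0},
  {"x":-0.7,"y":0,"z":24,"rx":0,"ry":0,"rz":0},
  {"x":-0.7,"y":0,"z":31,"rx":0,"ry":0,"rz":0},
  {"x":-0.7,"y":0,"z":34,"rx":0,"ry":0,"rz":0},
  {"x":-0.7,"y":0,"z":34,"rx":0,"ry":0,"rz":0},
  {"x":-0.7,"y":0,"z":34,"rx":0,"ry":0,"rz":0},
])

```text
time: 32.0
tool_pos: [0.6284, 0.0746, 0.1211]
tool_rot: [3.038, 0.451, 2.838]
contact_force: [-0.6, 0.4, -0.4]
opening: 0.0796
grip_force: 0.0
```

```bash
python3 - <<'E'
from hold import *
st();print(observe()["qpos"].round(3));g=at(WI,.016)-UP*.002
rel(g,Rw)
E
```

```text
t 32.0 grasp [0.6492 0.0732 0.079 ] rot [3.038 0.451 2.838] F [-0.6  0.4 -0.4] open 0.0796 grip 0.0
[ 0.012  0.582  1.763 -0.111  0.338 -1.183]
{'x': 0.2, 'y': -0.1, 'z': 0.0, 'rx': 0.0, 'ry': -0.1, 'rz': 0.0}
```

On target with no contact. Closing.

Call:
arm_command([
  {"x":0,"y":0,"z":0,"rx":0,"ry":0,"rz":0},
  {"x":0,"y":0,"z":0,"rx":0,"ry":0,"rz":0},
  {"x":0,"y":0,"z":0,"rx":0,"ry":0,"rz":0},
  {"x":0,"y":0,"z":0,"rx":0,"ry":0,"rz":0},
  {"x":0,"y":0,"z":0,"rx":0,"ry":0,"rz":0},
], hand=40, squeeze=25)

```text
time: 32.5
tool_pos: [0.6287, 0.0747, 0.1216]
tool_rot: [3.038, 0.452, 2.837]
contact_force: [0.3, 0.8, 0.6]
opening: 0.0531
grip_force: 25.0
```

```bash
python3 - <<'E'
from hold import *
st();grab("wi.json",WI);d=json.load(open("wi.json"));print(d["p"])
E
```

```text
t 32.5 grasp [0.6496 0.0733 0.0795] rot [3.038 0.452 2.837] F [0.3 0.8 0.6] open 0.0531 grip 25.0
[-0.002150492460819618, 0.0003011766642421564, 0.06321500758288333]
```

Call:
arm_command([
  {"x":0,"y":0,"z":-8,"rx":0,"ry":0,"rz":0},
  {"x":0,"y":0,"z":-25,"rx":0,"ry":0,"rz":0},
  {"x":0,"y":0,"z":-55,"rx":0,"ry":0,"rz":0},
  {"x":0,"y":0,"z":-90,"rx":0,"ry":0,"rz":0},
  {"x":0,"y":0,"z":-120,"rx":0,"ry":0,"rz":0},
  {"x":0,"y":0,"z":-120,"rx":0,"ry":0,"rz":0},
  {"x":0,"y":0,"z":-120,"rx":0,"ry":0,"rz":0},
  {"x":0,"y":0,"z":-120,"rx":0,"ry":0,"rz":0},
])

```text
time: 33.3
tool_pos: [0.5745, 0.0783, 0.2272]
tool_rot: [3.039, 0.448, 2.838]
contact_force: [-1.3, -1.1, -2.2]
opening: 0.0538
grip_force: 25.0
```

```bash
python3 - <<'E'
from hold import *
st();d=json.load(open("wi.json"));y=JY+np.radians(12)
Rt=R.from_euler('z',y)*R.from_quat(d["q"]);print(Rt.as_euler('xyz').round(3),Rt.as_matrix()[:,1].round(3),[-np.sin(JY),np.cos(JY)])
place("wi.json",(.5,-.05,.16),y);place("wi.json",(*JIG,.12),y)
E
```

```text
t 33.3 grasp [0.5953 0.0768 0.1851] rot [3.039 0.448 2.838] F [-1.3 -1.1 -2.2] open 0.0538 grip 25.0
[-3.129 -0.059 -2.859] [-0.28   0.96  -0.012] [np.float64(-0.27923756695481267), np.float64(0.9602220478624497)]
{'x': 30.3, 'y': -141.6, 'z': -24.8, 'rx': -0.3, 'ry': 29.7, 'rz': -32.0}
{'x': -36.3, 'y': -263.4, 'z': 39.5, 'rx': -0.3, 'ry': 29.7, 'rz': -32.0}
```

Call:
arm_command([
  {"x":12,"y":-30,"z":-15,"rx":0,"ry":4,"rz":-4},
  {"x":22,"y":-65,"z":-22,"rx":0,"ry":8.5,"rz":-9},
  {"x":28,"y":-100,"z":-25,"rx":0,"ry":13,"rz":-14},
  {"x":28,"y":-135,"z":-23,"rx":0,"ry":18,"rz":-19},
  {"x":18,"y":-165,"z":-10,"rx":0,"ry":23,"rz":-24},
  {"x":0,"y":-195,"z":5,"rx":-0.2,"ry":27,"rz":-28},
  {"x":-15,"y":-225,"z":20,"rx":-0.3,"ry":29.7,"rz":-32},
  {"x":-30,"y":-250,"z":33,"rx":-0.3,"ry":29.7,"rz":-32},
  {"x":-36.3,"y":-263.4,"z":39.5,"rx":-0.3,"ry":29.7,"rz":-32},
  {"x":-36.3,"y":-263.4,"z":39.5,"rx":-0.3,"ry":29.7,"rz":-32},
  {"x":-36.3,"y":-263.4,"z":39.5,"rx":-0.3,"ry":29.7,"rz":-32},
  {"x":-36.3,"y":-263.4,"z":39.5,"rx":-0.3,"ry":29.7,"rz":-32},
  {"x":-36.3,"y":-263.4,"z":39.5,"rx":-0.3,"ry":29.7,"rz":-32},
])

```text
time: 34.6
tool_pos: [0.5565, -0.1851, 0.1851]
tool_rot: [-3.128, -0.057, -2.858]
contact_force: [-0.7, -0.2, -1.3]
opening: 0.0534
grip_force: 25.0
```

```bash
python3 - <<'E'
from hold import *
st();y=JY+np.radians(12);place("wi.json",(*JIG,.090),y);place("wi.json",(*JIG,.054),y)
for c in("side","top","side"):
    P=read_camera(c)
    for q in("window","spacer"): print(c,q,[(np.round(x["point"],3).tolist(),round(x["confidence"],2)) for x in mark_of(P,q)[:2]])
cv2.imwrite("pics/c6.png",cv2.convertScaleAbs(cv2.resize(P["pixels"][180:270,200:320],None,fx=6,fy=6,interpolation=2),alpha=1.6))
st()
E
```

```text
t 34.6 grasp [ 0.5541 -0.1864  0.1382] rot [-3.128 -0.057 -2.858] F [-0.7 -0.2 -1.3] open 0.0534 grip 25.0
{'x': -0.9, 'y': -0.6, 'z': 31.9, 'rx': -0.1, 'ry': 0.2, 'rz': 0.1}
{'x': -3.0, 'y': -0.1, 'z': 67.8, 'rx': -0.1, 'ry': 0.2, 'rz': 0.1}
side window [([0.554, -0.186, 0.124], 0.45)]
side spacer [([0.556, -0.184, 0.043], 0.66)]
top window [([0.556, -0.191, 0.122], 0.45)]
top spacer [([0.551, -0.191, 0.042], 0.51)]
side window [([0.555, -0.182, 0.039], 0.62), ([0.554, -0.184, 0.12], 0.55)]
side spacer [([0.554, -0.183, 0.039], 0.44), ([0.758, -0.189, -0.002], 0.41)]
t 35.05 grasp [ 0.5542 -0.1875  0.1377] rot [-3.128 -0.057 -2.859] F [ 0.4  0.4 -0.6] open 0.0533 grip 25.0
```

View pics/c6.png

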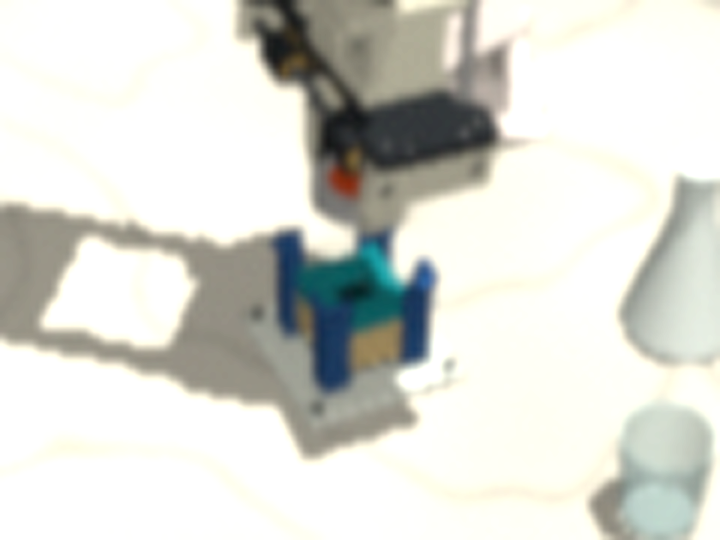

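The side crop shows the teal spacer flat on the beige body at (350,300), with the disc held above it at (345,180). I'm recomputing from the settled pose, then lowering.

```bash
python3 - <<'E'
from hold import *
y=JY+np.radians(12);place("wi.json",(*JIG,.064),y);place("wi.json",(*JIG,.054),y)
E
```

```text
{'x': -2.6, 'y': 0.8, 'z': 57.3, 'rx': -0.1, 'ry': 0.1, 'rz': 0.0}
{'x': -3.1, 'y': 0.9, 'z': 67.3, 'rx': -0.1, 'ry': 0.1, 'rz': 0.0}
```

Call:
arm_command([
  {"x":-0.9,"y":0.8,"z":16,"rx":0,"ry":0,"rz":0},
  {"x":-1.5,"y":0.8,"z":30,"rx":0,"ry":0,"rz":0},
  {"x":-1.8,"y":0.8,"z":38,"rx":0,"ry":0,"rz":0},
  {"x":-2.2,"y":0.8,"z":45,"rx":0,"ry":0,"rz":0},
  {"x":-2.4,"y":0.8,"z":51,"rx":0,"ry":0,"rz":0},
  {"x":-2.6,"y":0.8,"z":56,"rx":0,"ry":0,"rz":0},
  {"x":-2.6,"y":0.8,"z":56,"rx":0,"ry":0,"rz":0},
  {"x":-2.6,"y":0.8,"z":56,"rx":0,"ry":0,"rz":0},
], hand=40, squeeze=15)

```text
time: 35.85
tool_pos: [0.5561, -0.1863, 0.1287]
tool_rot: [-3.128, -0.057, -2.859]
contact_force: [0.9, -0.0, -1.5]
opening: 0.0532
grip_force: 15.0
```

```bash
python3 - <<'E'
from hold import *
st();y=JY+np.radians(12);place("wi.json",(*JIG,.054),y)
E
```

```text
t 35.85 grasp [ 0.5537 -0.1877  0.0818] rot [-3.128 -0.057 -2.859] F [ 0.9 -0.  -1.5] open 0.0532 grip 15.0
{'x': -0.5, 'y': 0.2, 'z': 11.5, 'rx': -0.1, 'ry': 0.2, 'rz': 0.0}
```

Inside the straight section with no contact. Finishing slowly.

Call:
arm_command([
  {"x":-0.2,"y":0.2,"z":4,"rx":0,"ry":0,"rz":0},
  {"x":-0.4,"y":0.2,"z":7.5,"rx":0,"ry":0,"rz":0},
  {"x":-0.5,"y":0.2,"z":10,"rx":0,"ry":0,"rz":0},
  {"x":-0.5,"y":0.2,"z":10.5,"rx":0,"ry":0,"rz":0},
  {"x":-0.5,"y":0.2,"z":10.5,"rx":0,"ry":0,"rz":0},
  {"x":-0.5,"y":0.2,"z":10.5,"rx":0,"ry":0,"rz":0},
])

```text
time: 36.45
tool_pos: [0.556, -0.1863, 0.1182]
tool_rot: [-3.128, -0.057, -2.859]
contact_force: [-0.8, -0.3, 2.7]
opening: 0.0537
grip_force: 15.0
```

Call:
arm_command([
  {"x":0,"y":0,"z":0.6,"rx":0,"ry":0,"rz":0},
  {"x":0,"y":0,"z":0.6,"rx":0,"ry":0,"rz":0},
  {"x":0,"y":0,"z":0.6,"rx":0,"ry":0,"rz":0},
])

```text
time: 36.75
tool_pos: [0.556, -0.1863, 0.1181]
tool_rot: [-3.128, -0.056, -2.859]
contact_force: [-2.0, 0.1, 6.0]
opening: 0.0533
grip_force: 15.0
```

Touching down with 6 N. Release, retreat and check.

Call:
arm_command([
  {"x":0,"y":0,"z":0,"rx":0,"ry":0,"rz":0},
  {"x":0,"y":0,"z":0,"rx":0,"ry":0,"rz":0},
  {"x":0,"y":0,"z":0,"rx":0,"ry":0,"rz":0},
  {"x":0,"y":0,"z":-12,"rx":0,"ry":0,"rz":0},
  {"x":2,"y":0,"z":-50,"rx":0,"ry":0,"rz":0},
  {"x":4,"y":0,"z":-95,"rx":0,"ry":0,"rz":0},
  {"x":40,"y":0,"z":-120,"rx":0,"ry":0,"rz":0},
  {"x":85,"y":0,"z":-130,"rx":0,"ry":0,"rz":0},
  {"x":130,"y":0,"z":-130,"rx":0,"ry":0,"rz":0},
  {"x":160,"y":0,"z":-130,"rx":0,"ry":0,"rz":0},
  {"x":160,"y":0,"z":-130,"rx":0,"ry":0,"rz":0},
  {"x":160,"y":0,"z":-130,"rx":0,"ry":0,"rz":0},
], hand=75)

```text
time: 37.95
tool_pos: [0.4091, -0.2275, 0.2574]
tool_rot: [-3.127, -0.056, -2.86]
contact_force: [0.1, 0.6, 0.3]
opening: 0.0751
grip_force: 0.0
```

```bash
python3 - <<'E'
from hold import *
st()
for c in("top","side"):
    P=read_camera(c)
    for q in("window","spacer","cell_body"): print(c,q,[(np.round(x["point"],3).tolist(),round(x["confidence"],2)) for x in mark_of(P,q)[:3]])
    u,v=px(P,(.5545,-.187,.06)).astype(int)
    a=cv2.resize(P["pixels"][v-30:v+30,u-32:u+32],(400,375),interpolation=2);b=a if c=="top" else np.hstack([b,a])
cv2.imwrite("pics/fin.png",cv2.convertScaleAbs(b,alpha=1.5))
E
```

```text
t 37.95 grasp [ 0.4068 -0.2288  0.2104] rot [-3.127 -0.056 -2.86 ] F [0.1 0.6 0.3] open 0.0751 grip 0.0
top window [([0.557, -0.188, 0.053], 0.69), ([0.549, -0.19, 0.04], 0.26)]
top spacer [([0.551, -0.189, 0.041], 0.54), ([0.756, -0.184, 0.001], 0.36)]
top cell_body [([0.676, -0.499, -0.003], 0.75), ([0.513, -0.512, -0.005], 0.72)]
side window [([0.707, -0.342, -0.001], 0.7), ([0.76, -0.189, -0.003], 0.64), ([0.555, -0.184, 0.054], 0.42)]
side spacer [([0.554, -0.185, 0.042], 0.5)]
side cell_body [([0.681, -0.5, -0.006], 0.87), ([0.519, -0.51, -0.0], 0.84), ([0.556, -0.189, 0.01], 0.44)]
```

View pics/fin.png

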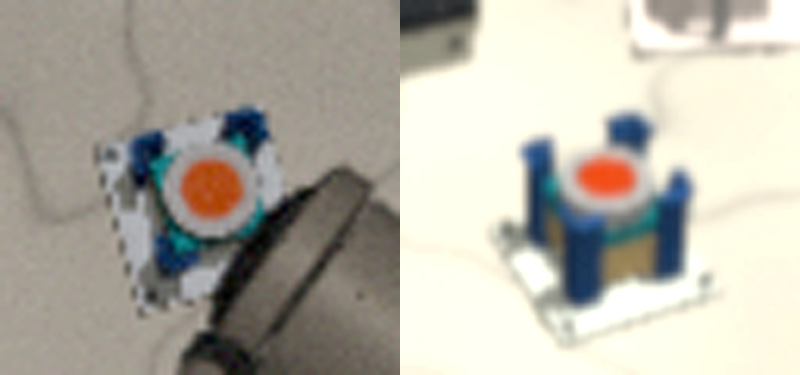

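The disc lies level and centred in both views, at (212,188) in the top crop and (607,180) in the side crop. The spacer and body are stacked under it and the arm is clear.

```bash
python3 -c "
from cell import *
print(hand_in())"
```

```text
the job is handed in; nothing more can be done
None
```

The flow cell is assembled in the jig and handed in at about 38 s: body, spacer and disc are stacked flat and released, judging by both camera views; on the first try the gripper caught the jig's guides (about 8 N), so I released the spacer some 4 mm above the bench and regrasped it, and no verdict came back.

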